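Close up the sampling-valve drive: captive screws, then castle nut

TASK

Use the forked driver with the flat handle to turn both slotted captive screws of the drive unit's cover clockwise until they are fully home, and only then turn the castle nut on the spindle clockwise to the next position where a pair of its slots lines up with the spindle's cross hole, no farther. Touch the unit with the driver only, never the fingers. Stand the driver back upright in its empty well in the tool stand and let go; leave the jar, bottle, beaker and round-handled socket driver standing where they are.

Things in the scene. Friction and masses are not known exactly. Their poses are not given: they have to be found in the camera images.
- unit: sampling-valve drive unit, fixed: a white box 170 mm (its x) by 210 mm (its y), with an aluminium cover on top at 84 mm above the bench. Origin at the centre of its underside, z up. On it, in unit x, y (mm): screw_a (-45, 65), screw_b (45, -65), nut (0, 0), an upright column cartridge on a 34 mm square foot, 22 mm across, top 214 mm above the bench, at (-55, -72), the jar near (45, 62)
- screw_a_top (a point): captive slotted panel screw A, upright axis: a steel head 32 mm across with one straight slot 8 mm wide and 9 mm deep right across it, open at both ends. Origin at the centre of the head's top face (99 mm above the bench, 15 mm above the cover); x runs along the slot, z up. Turns with the head.
- screw_b_top (a point): captive slotted panel screw B, upright axis: a steel head 32 mm across with one straight slot 8 mm wide and 9 mm deep right across it, open at both ends. Origin at the centre of the head's top face (99 mm above the bench, 15 mm above the cover); x runs along the slot, z up. Turns with the head.
- screw_a (a joint): turn of this cover screw in rad, growing clockwise seen from above; 0 = fully open, 1.4 = fully home at a hard stop, where the slot lies along the unit's y and points at two dark ticks on the cover. Starts 0 to 0.4. Stays where it is left; turns at about 0.05 N m.
- screw_b (a joint): turn of this cover screw in rad, growing clockwise seen from above; 0 = fully open, 1.4 = fully home at a hard stop, where the slot lies along the unit's y and points at two dark ticks on the cover. Starts 0 to 0.4. Stays where it is left; turns at about 0.05 N m.
- nut_top (a point): castle nut, steel, 35 mm across, upright axis: six radial slots 8 mm wide and 10 mm deep cut down from its top, every 60 degrees (three opposite pairs). Origin at the centre of its top face, 104 mm above the bench; x runs along one pair of slots (the others at 60 and 120 degrees to it), z up. Turns with the nut
- spindle_end (a point): end face of the fixed spindle in the nut's middle, 12 mm thick, ending 1.5 mm above the nut's top; axes as the unit's. The spindle's cross hole runs along x, shown by a white line across the spindle's end and by two dark lines on the cover either side of the nut
- nut (a joint): turn of the nut in rad, growing clockwise seen from above; a pair of slots lines up with the cross hole at 0 and at 1.047 (60 degrees). Starts 0.15 to 0.8, so the next line-up is 1.047. No stop there; stays where it is left; turns at about 0.06 N m
- driver_grip (a point): forked driver, 123 mm long, 0.10 to 0.20 kg, standing upright in a well of the tool stand: flat black handle 36 mm wide (x) by 18 mm thick (y) by 50 mm high, on a round flange 50 mm across and 5 mm thick whose underside is 30 mm below this origin; below it a 10 mm shank and a fork. Origin at the handle's centre, on the tool's axis, z up. Pinch the handle across its y
- driver_tip (a point): point between the ends of the driver's fork, 98 mm below driver_grip on the tool's axis, same axes. Two prongs 3.5 mm thick (y; 2.2 mm in the last 3 mm) and 16 mm long stand 8.5 to 15 mm each side of the axis along x, with an open gap between them that clears the spindle. The fork works in a screw's slot or in any opposite pair of the nut's slots, either way round, with its x along the slot
- stand: tool stand, fixed: grey block 70 mm (x) by 170 mm (y) by 75 mm high; origin at the centre of its underside, z up. Two square wells, open down to the bench, 39 mm wide, at y = -45 and +45 mm. A driver stands in a well with its flange resting on the block's top, fork down; in place, driver_grip is 105 mm above the bench
- stand_well0 (a point): mouth centre of the well at the stand's y = -45 mm, on its top, 75 mm above the bench.
- stand_well1 (a point): mouth centre of the well at the stand's y = +45 mm. The forked driver starts in one of the wells and the socket driver in the other; which is which varies
- socket_driver: bystander: a socket driver with a round black handle 32 mm across in the other well; same flange and height. Origin on its axis at the flange's underside, 55 mm below its top.
- jar: bystander: small glass jar 28 mm across, 42 mm high, white cap, standing on the unit's cover; origin at the centre of its underside.
- bottle: bystander: amber bottle 72 mm across, 165 mm high, standing on the bench; origin at the centre of its underside.
- beaker: bystander: open glass beaker 68 mm across, 85 mm high, standing on the bench; origin at the centre of its underside.
- driver: the forked driver itself; origin on its axis at the flange's underside, 30 mm below driver_grip, same axes.
Mind the look-alikes: they are no part of the job. Leave any blue or pink look-alike of the driver alone.

How it is judged:
By the outcome, as a careful person would: the job done as asked, in the order asked, and still so for the second after the job is handed in, with the robot touching nothing.
It also fails if it takes over 72 s, if anything falls off the work surface, if the arm or the gripper's body presses on something with over 40 N, if the wrist force passes 120 N, or if a joint passes its speed limit or range.

ROBOT

A 7-joint arm with a two-finger parallel gripper is mounted at the origin on the work surface. World frame = base frame: x ahead of the robot, y to its left, z up, the work surface at z = 0. Lengths are in m, angles in rad, forces in N, time in s.
With the tool pointing down it reaches from about 0.35 to 0.9 m from the base axis. Payload 19.9 kg.
Tool frame: the origin (TCP) lies midway between the tips of the shut fingers; the grasp point (between the pads) lies 19 mm behind it; z points along the fingers, y is the direction in which the jaws open and shut (so a half turn about z gives the same grasp; the last joint's range is limited). The gripper opens to 94 mm and grips with 3 to 60 N. Pads are 16 mm wide; open, the fingers measure 119 mm over their backs; the gripper's body (75 mm by 177 mm) begins 78 mm behind the grasp point.
Start: joints at [-1.28, 0.417, -0.01, 1.614, 0.005, 1.111, -0.053], TCP at [0.204, 0.591, 0.205] pointing down, gripper open.
Joint ranges: [-2.81, 2.81], [-0.39, 2.02], [-1.27, 1.25], [0.06, 2.57], [-1.19, 4.33], [0.19, 2], [-2.82, 2.82]. Speed limits (rad/s): [1.89, 1.89, 2.39, 2.39, 3.01, 3.01, 3.01].

INTERFACE

Orientations are given as [roll, pitch, yaw] about the fixed x, y, z axes, in that order (R = Rz(yaw) Ry(pitch) Rx(roll)).
In Python, from cell import readout, viewer, robot gives the robot as it stands.
- The arm moves only by the tool play_rows, never from a script. Its argument "rows" is a list of rows, each a list of 2 entries, a list of its own where there are three numbers: the shift along the tool's x, y, z in m, then the turn, a rotation vector about the tool's x, y, z in degrees. In form: [[[x, y, z], [wx, wy, wz]], ...]. A call has 1 to 12 rows; each row is the pose to reach, as a shift and turn from the pose commanded when the call began, along the tool's axes at that moment; what a row does not reach only later rows make up. A row lasts 1/12 s, in which the tool goes at most 41.7 mm and 7.16 degrees, less where a joint would pass 70% of its speed; a pose out of reach is approached as far as the arm can. A call with a gripper value outside its range is refused whole. "hand" is the finger opening in m, from 0 to 0.094, set as the call begins (left out, the last holds). The fingers move at their own pace and stop on an object; "force" is the grip in N (left out, the last holds). Time passes only in rows, so rows that repeat a pose let the fingers close. It gives the time, the measured TCP pose, the force and the opening at its end, in the units of the state.
- readout.state(): the state, without advancing time (a new reading comes with each control period).
- viewer.read_camera(name): name is "scene" or "top" or "wrist"; returns the picture (400x640x3 uint8, red, green, blue); there is no depth.
- viewer.camera_info(name): a dict with "fovy" (degrees; the focal length in pixels is half the picture's height over the tangent of half this angle, whatever the lens; pixels are square), "cx", "cy" (the principal point, pixels), "R" (3x3) and "t" (3): a world point X has camera coordinates R X + t. Camera axes: x right, y down, z forward; pixel columns grow to the right and rows downward; lengths in m; the calibration is good to about 2 mm. A picture is of the moment at which its call begins: read the wrist's pose just before it. camera_info takes no time and is no camera call; for the wrist camera it gives the pose at the moment of the call.
- robot.close_job(): hands the job in, once; it reports no verdict.
Trained networks look in the newest picture that a camera, given by its name, has taken for a name from the list of things; names that differ only in an ending like _2 or _b are one class to them, and where a whole thing is asked for, a point or a joint stands for the part that bears it (a point fixed in the world has none). Each returns a list of dicts, best first, with "p" (0 to 1); they miss things now and then, are a little off and sometimes report something else, mostly with a low value. They report only what shows in the picture. A call takes as long as a camera call. They do not tell look-alikes from the thing itself.
- viewer.recognise(camera, label): "rect" ([centre column, centre row, width, height] in pixels, round what is visible of it).
- viewer.outline_of(camera, label): "pixels" (400x640 bool, what is visible of it) and "rect" ([centre column, centre row, width, height] in pixels, round what is visible of it).
- viewer.spot_point(camera, label): "uv" ([column, row] in pixels: a listed point, or the origin of a listed thing).
The state is a dict: "clock": time; "joints": joint angles; "qd": joint speeds; "effort": joint torques, N m; "position": TCP position; "orientation": TCP orientation; "contact_force": force on the tool from outside, world axes, zero at the start; "ft_torque": the same for the moment, N m; "width": finger opening in m.
Only numpy, scipy, OpenCV 4.12 (cv2) and the standard library are available. Lean on these libraries where they do the work, as an engineer would, in place of code of your own. Each camera call takes 0.05 s, during which the arm holds its last target.

## Working session

There is one attempt and no reset: what is moved stays moved. The work goes in short steps, Python scripts to look and compute and a tool call to move; the robot and the scene stay as the last step left them, time stands still between calls to the robot, and variables do not carry over. Pictures are saved under pics/ and viewed, and the job is handed in when it is done.

Besides the shell and the picture viewer there is one more tool, called by a JSON object that holds its "op" and its "data". play_rows: Moves the arm, as the interface text tells. Its arguments: {"type":"object","properties":{"rows":{"type":"array"},"hand":{"type":"number"},"force":{"type":"number"}},"required":["rows"]}

```bash
ls; mkdir -p pics
python3 - <<'E'
from cell import readout, viewer, robot
import cv2
s=readout.state(); print(s)
for c in ["scene","top","wrist"]:
    im=viewer.read_camera(c); cv2.imwrite(f"pics/{c}0.png",im[:,:,::-1])
    i=viewer.camera_info(c); print(c,i)
E
```

```text
pics
{'clock': 0.0, 'joints': array([-1.27947825,  0.41796557, -0.01030518,  1.61417732,  0.00470898,
        1.11069232, -0.05303537]), 'qd': array([ 0.0004909 , -0.00024013,  0.00056113,  0.00272677,  0.00117779,
       -0.00176418,  0.00021452]), 'effort': array([ 5.41950285e-04, -8.51218843e+01,  6.38810489e-01, -4.26009858e+01,
       -4.88919835e-02,  1.82377605e-02,  1.44842984e-04]), 'position': array([0.20408222, 0.5903407 , 0.2048292 ]), 'orientation': array([-3.14037765e+00,  9.84403122e-05,  2.80875351e+00]), 'contact_force': array([-0.43318731, -0.40780006,  0.08859867]), 'ft_torque': array([-0.06774135, -0.02210651, -0.01497935]), 'width': 0.0939245225371537}
scene {'fovy': 51.6459705702504, 'cx': 317.5273545583793, 'cy': 197.45062542278106, 'R': array([[ 0.77555705,  0.63127162, -0.0027212 ],
       [ 0.48411781, -0.59752473, -0.6392137 ],
       [-0.40514345,  0.4944293 , -0.76902435]]), 't': array([-0.50445754, -0.18462726,  1.2156568 ])}
top {'fovy': 44.70473405159261, 'cx': 325.96016373281634, 'cy': 200.2217575755862, 'R': array([[ 0.05637319, -0.99840859,  0.00153588],
       [-0.9780037 , -0.05553037, -0.20106006],
       [ 0.20082538,  0.00983231, -0.97957771]]), 't': array([0.03362671, 0.59796474, 1.00419076])}
wrist {'fovy': 60.268662874622024, 'cx': 315.54902564167105, 'cy': 192.71793472429567, 'R': array([[ 3.27548011e-01,  9.44834400e-01, -5.06021353e-04],
       [ 9.12190077e-01, -3.16091471e-01,  2.60759362e-01],
       [ 2.46214467e-01, -8.58727983e-02, -9.65403697e-01]]), 't': array([-0.62405683, -0.02697224,  0.39208251])}
```

View pics/scene0.png

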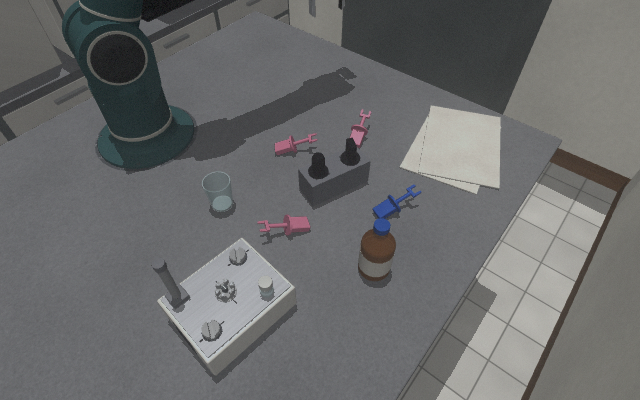

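View pics/top0.png

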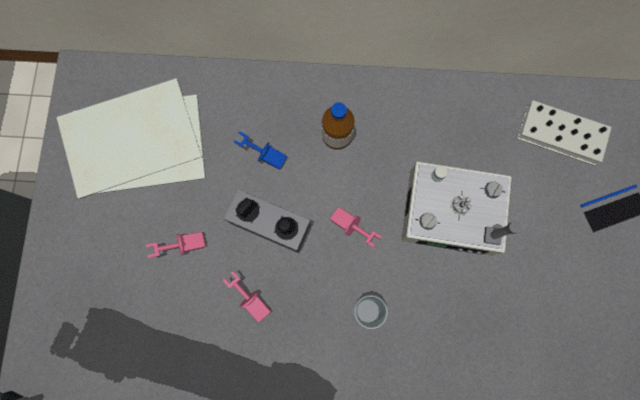

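View pics/wrist0.png

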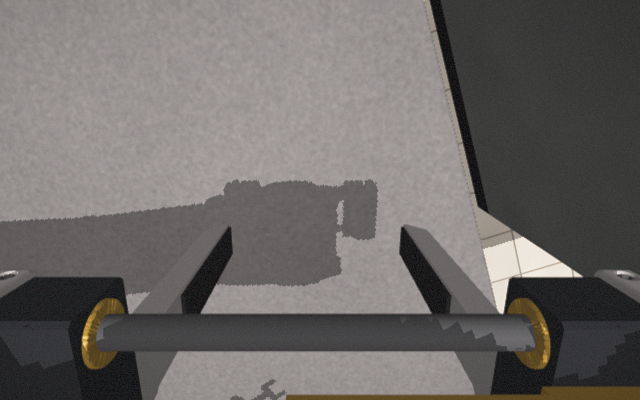

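```bash
cat > h.py <<'E'
from cell import readout, viewer, robot
import cv2, numpy as np
from scipy.spatial.transform import Rotation as Rn
def K(i):
    f=200/np.tan(np.radians(i['fovy'])/2); return f,i['cx'],i['cy']
def ray(i,uv):
    f,cx,cy=K(i); d=np.array([(uv[0]-cx)/f,(uv[1]-cy)/f,1]); R=np.array(i['R']);t=np.array(i['t'])
    return -R.T@t, R.T@d
def onz(i,uv,z):
    o,d=ray(i,uv); return o+d*(z-o[2])/d[2]
def proj(i,X):
    f,cx,cy=K(i); c=np.array(i['R'])@np.asarray(X)+np.array(i['t']); return np.array([f*c[0]/c[2]+cx,f*c[1]/c[2]+cy])
def toolR(s): return Rn.from_euler('xyz',s['orientation']).as_matrix()
Z=dict(screw_a_top=.099,screw_b_top=.099,nut_top=.104,spindle_end=.1055,driver_grip=.105,stand_well0=.075,stand_well1=.075,jar=.084,socket_driver=.075,driver=.075,unit=0,stand=0,bottle=0,beaker=0)
def shot(c,name):
    i=viewer.camera_info(c); im=viewer.read_camera(c); cv2.imwrite(f'pics/{name}.png',im[:,:,::-1]); return i,im
E
python3 - <<'E'
from h import *
for c in ["top","scene"]:
    i,im=shot(c,c+"1")
    for l,z in Z.items():
        for r in viewer.spot_point(c,l)[:3]:
            print(c,l,round(r['p'],2),np.round(r['uv'],1),np.round(onz(i,r['uv'],z),4))
a=cv2.imread('pics/top1.png'); cv2.imwrite('pics/ct.png',cv2.resize(a[170:270,210:330],None,fx=6,fy=6,interpolation=2)); cv2.imwrite('pics/cu.png',cv2.resize(a[150:260,400:525],None,fx=6,fy=5.4,interpolation=2))
a=cv2.imread('pics/scene1.png'); cv2.imwrite('pics/cs.png',cv2.resize(a[130:210,280:390],None,fx=7,fy=7,interpolation=2))
E
```

```text
top screw_a_top 0.44 [429.2 221.8] [ 0.5535 -0.1511  0.099 ]
top screw_b_top 0.7 [494.2 188.3] [ 0.6333 -0.2878  0.099 ]
top screw_b_top 0.56 [462.2 202.3] [ 0.5991 -0.22    0.099 ]
top screw_b_top 0.53 [335.4 135.3] [0.7319 0.0547 0.099 ]
top nut_top 0.64 [463.  204.2] [ 0.594  -0.2203  0.104 ]
top spindle_end 0.66 [463.  203.2] [ 0.5958 -0.2199  0.1055]
top spindle_end 0.5 [462.6 204.4] [ 0.5932 -0.2191  0.1055]
top spindle_end 0.22 [271.7 222.1] [0.5332 0.1768 0.1055]
top driver_grip 0.95 [274.2 157.4] [0.6729 0.1825 0.105 ]
top driver_grip 0.79 [343.1 217. ] [0.5524 0.0293 0.105 ]
top driver_grip 0.75 [255.  306.4] [0.3609 0.1968 0.105 ]
top stand_well0 0.72 [285.8 227.7] [0.5275 0.1494 0.075 ]
top stand_well0 0.7 [449.  210.4] [ 0.5849 -0.1983  0.075 ]
top stand_well0 0.21 [369.1 309.7] [ 0.3669 -0.0347  0.075 ]
top stand_well1 0.72 [285.8 227.7] [0.5275 0.1494 0.075 ]
top stand_well1 0.7 [449.  210.4] [ 0.5849 -0.1983  0.075 ]
top stand_well1 0.21 [369.1 309.7] [ 0.3669 -0.0347  0.075 ]
top jar 0.66 [438.2 177.2] [ 0.6548 -0.1723  0.084 ]
top jar 0.49 [462.6 202.9] [ 0.6011 -0.
[... 1269 characters left out ...]
.5325 0.1564 0.075 ]
scene stand_well0 0.6 [347.7 159.4] [0.5634 0.2278 0.075 ]
scene stand_well1 0.6 [320.4 169.8] [0.5325 0.1564 0.075 ]
scene stand_well1 0.6 [347.7 159.4] [0.5634 0.2278 0.075 ]
scene jar 0.85 [267.6 292.4] [ 0.6634 -0.1685  0.084 ]
scene socket_driver 0.57 [316.2 172. ] [0.5292 0.1441 0.075 ]
scene driver 0.83 [395.5 203.5] [0.7338 0.182  0.075 ]
scene driver 0.81 [355.  130.6] [0.5137 0.328  0.075 ]
scene driver 0.78 [296.7 145.6] [0.4302 0.1851 0.075 ]
scene unit 0.86 [231.4 309.1] [ 0.5954 -0.2184  0.    ]
scene unit 0.28 [348.2 147.8] [0.4953 0.3291 0.    ]
scene stand 0.75 [333.4 184.9] [ 0.5489  0.191  -0.    ]
scene bottle 0.95 [374.2 268.9] [0.7738 0.0498 0.    ]
```

View pics/ct.png

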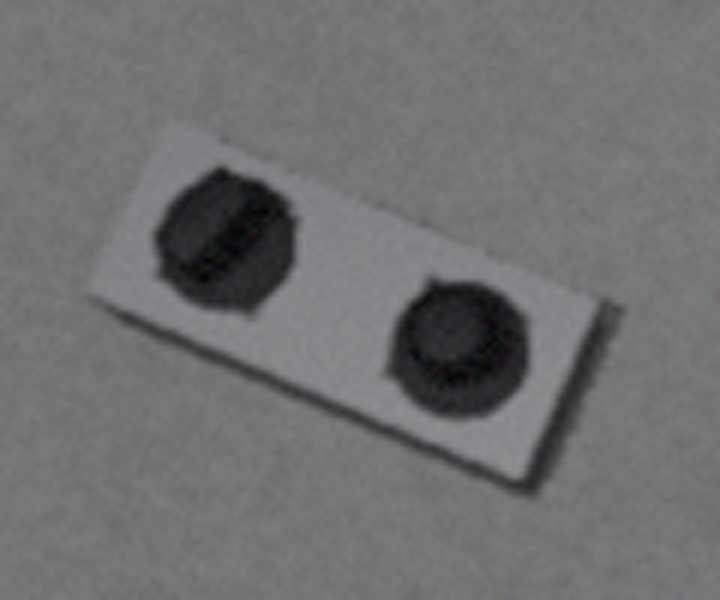

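View pics/cs.png

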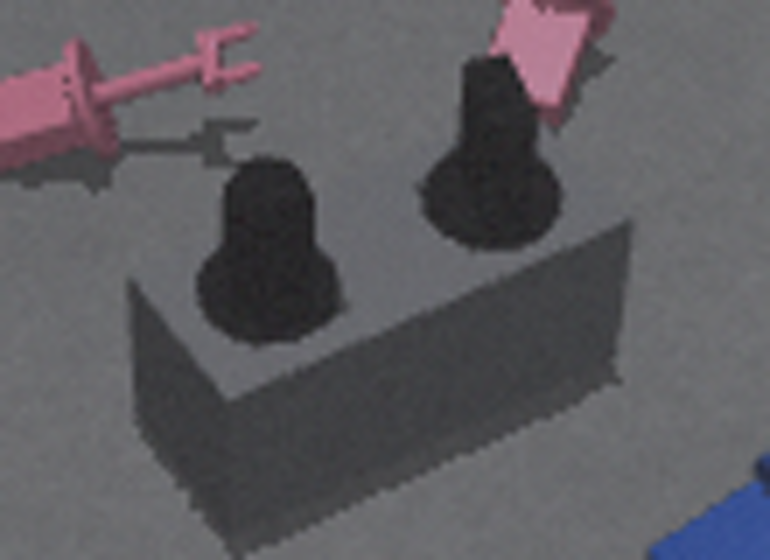

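View pics/cu.png

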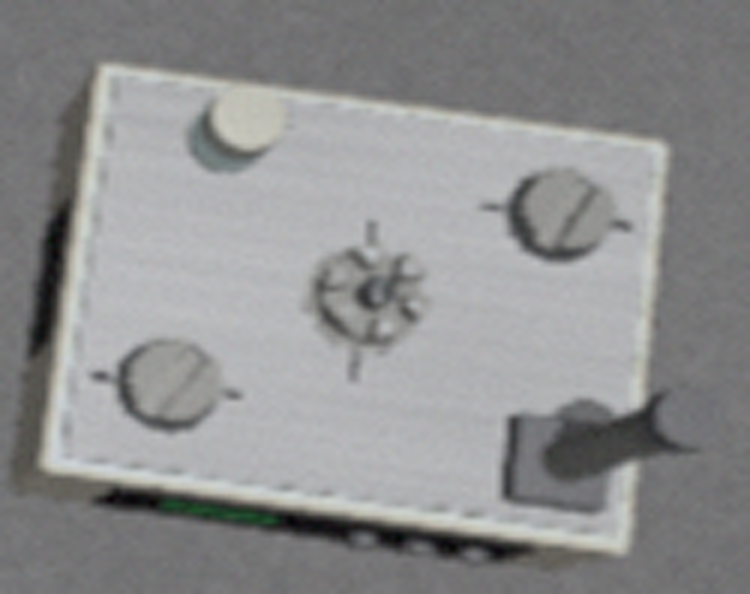

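```bash
cat >> h.py <<'E'
def plan(pos,yawdeg,s=None):
    s=s or readout.state(); R=toolR(s)
    Rt=Rn.from_euler('xyz',[np.pi,0,np.radians(yawdeg)]).as_matrix()
    sh=R.T@(np.array(pos)-s['position']); w=Rn.from_matrix(R.T@Rt).as_rotvec(degrees=True)
    print('shift',np.round(sh,4),'turn',np.round(w,2),'rows>=',max(np.linalg.norm(sh)/.0417,np.linalg.norm(w)/7.16))
E
python3 - <<'E'
from h import *
s=readout.state(); R=toolR(s); i=viewer.camera_info('wrist')
Rc=np.array(i['R']); C=-Rc.T@i['t']; print('cam in tool',R.T@(C-s['position'])); Rct=Rc@R; print(Rct)
# predict projection of driver for tool pose
def pred(pos,yaw,X):
    Rt=Rn.from_euler('xyz',[np.pi,0,np.radians(yaw)]).as_matrix()
    Cw=np.array(pos)+Rt@(R.T@(C-s['position'])); c=Rct@Rt.T@(np.array(X)-Cw); f,cx,cy=K(i); return np.round([f*c[0]/c[2]+cx,f*c[1]/c[2]+cy,c[2]],2)
for yaw in (135,-45):
  for off in (0,.05,.1,):
    Rt=Rn.from_euler('xyz',[np.pi,0,np.radians(yaw)]).as_matrix()
    p=np.array([.564,.231,.25])-Rt[:,0]*off
    print(yaw,off,p,pred(p,yaw,[.564,.231,.13]),pred(p,yaw,[.53,.156,.13]))
plan([.53,.265,.25],135)
E
```

```text
cam in tool [ 0.07564403 -0.00054356 -0.18025574]
[[-8.38219092e-04  9.99999546e-01 -4.52816262e-04]
 [-9.65421198e-01 -9.27281113e-04 -2.60693403e-01]
 [-2.60693705e-01  2.18640230e-04  9.65421537e-01]]
135 0 [0.564 0.231 0.25 ] [3.1607e+02 1.8688e+02 3.1000e-01] [232.35 217.5    0.32]
135 0.05 [0.59935534 0.19564466 0.25      ] [3.1605e+02 1.3054e+02 3.0000e-01] [228.74 163.87   0.3 ]
135 0.1 [0.63471068 0.16028932 0.25      ] [3.1602e+02 6.9020e+01 2.8000e-01] [224.8  105.44   0.29]
-45 0 [0.564 0.231 0.25 ] [3.1607e+02 1.8688e+02 3.1000e-01] [4.0398e+02 1.5473e+02 3.0000e-01]
-45 0.05 [0.52864466 0.26635534 0.25      ] [3.1605e+02 1.3054e+02 3.0000e-01] [4.0791e+02 9.5470e+01 2.9000e-01]
-45 0.1 [0.49328932 0.30171068 0.25      ] [3.1602e+02 6.9020e+01 2.8000e-01] [4.1222e+02 3.0610e+01 2.8000e-01]
shift [-0.4143 -0.2013 -0.0445] turn [-1.000e-02  0.000e+00  2.593e+01] rows>= 11.098626352543157
```

Run:
```python
from h import *
plan([.564,.231,.24],135)
```

```text
shift [-0.4576 -0.2223 -0.0345] turn [-1.000e-02  0.000e+00  2.593e+01] rows>= 12.228248925083134
```

{"op": "play_rows", "data": {"rows": [[[-0.038,-0.0185,-0.012],[0,0,3]],[[-0.076,-0.037,-0.0345],[0,0,6]],[[-0.114,-0.0555,-0.0345],[0,0,9]],[[-0.152,-0.074,-0.0345],[0,0,12]],[[-0.19,-0.0925,-0.0345],[0,0,15]],[[-0.228,-0.111,-0.0345],[0,0,18]],[[-0.266,-0.13,-0.0345],[0,0,21]],[[-0.304,-0.148,-0.0345],[0,0,24]],[[-0.342,-0.166,-0.0345],[0,0,26]],[[-0.38,-0.185,-0.0345],[0,0,26]],[[-0.418,-0.203,-0.0345],[0,0,26]],[[-0.4575,-0.222,-0.0345],[0,0,26]]], "hand": 0.05}}

```text
clock: 2.65
position: [0.5546, 0.2403, 0.2402]
orientation: [3.141, 0.0, 2.355]
contact_force: [0.6, 1.4, 0.7]
width: 0.0497
```

{"op": "play_rows", "data": {"rows": [[[0,0,0],[0,0,0]],[[0,0,0],[0,0,0]],[[0,0,0],[0,0,0]]]}}

```text
clock: 2.9
position: [0.5532, 0.2422, 0.2398]
orientation: [-3.141, -0.0, 2.355]
contact_force: [-0.3, 0.3, 0.2]
width: 0.05
```

Run:
```python
from h import *
s=readout.state(); print(s['clock'],s['position'],np.degrees(s['orientation']),s['joints'])
i,im=shot('wrist','w1')
for l in ['driver_grip','socket_driver','driver','stand_well0']:
    for r in viewer.spot_point('wrist',l)[:3]: print(l,round(r['p'],2),np.round(r['uv'],1),onz(i,r['uv'],Z[l]))
```

```text
2.9 [0.55321333 0.24221648 0.23978598] [-1.79986731e+02 -1.65771136e-02  1.34933445e+02] [-0.6846127   0.35833076  0.28592431  1.63768814 -0.10823843  1.16144306
  0.41153009]
driver_grip 0.73 [316.4 195.6] [0.56221943 0.23366559 0.105     ]
driver_grip 0.66 [355.8  50.8] [0.49555419 0.34810297 0.105     ]
driver_grip 0.47 [203.2 287.9] [0.54935158 0.0825316  0.105     ]
socket_driver 0.89 [234.7 222.7] [0.52777448 0.14542727 0.075     ]
driver 0.77 [367.4  24.8] [0.48653872 0.37591652 0.075     ]
driver 0.73 [395.  269.9] [0.68978187 0.22873307 0.075     ]
driver 0.63 [312.9 186.5] [0.55872926 0.2321625  0.075     ]
```

View pics/w1.png

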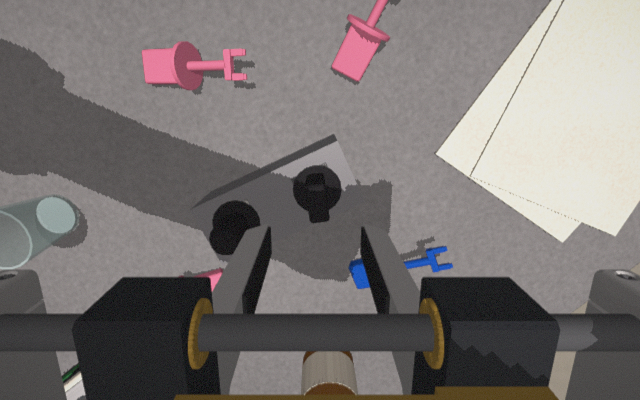

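Run:
```python
from h import *
a=cv2.imread('pics/w1.png')[140:265,195:365].astype(float)
a=np.clip(a*3,0,255).astype(np.uint8); cv2.imwrite('pics/w1c.png',cv2.resize(a,None,fx=4.5,fy=4.5,interpolation=2))
```

```text
(no output)
```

View pics/w1c.png

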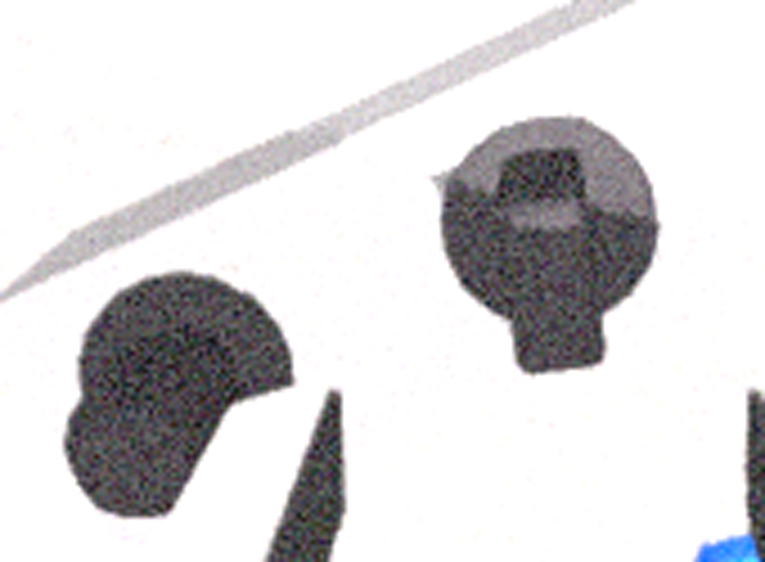

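Run:
```python
from h import *
i=viewer.camera_info('wrist'); s=readout.state();R=toolR(s)
fl=onz(i,(317,188.9),.08); ne=onz(i,(320.1,221.8),.130)
l=onz(i,(195+522/4.5,140+372/4.5),.13);r=onz(i,(195+604/4.5,140+364/4.5),.13)
print(fl,ne,l,r,np.linalg.norm(l-r))
print('tool frame',R.T@(fl-s['position']),R.T@(ne-s['position']), R.T@(r-l))
plan([fl[0],fl[1],.14],135)
```

```text
[0.56241626 0.23488463 0.08      ] [0.57655597 0.22433807 0.13      ] [0.57138269 0.21801278 0.13      ] [0.58170631 0.23069825 0.13      ] 0.016355375103812967
tool frame [-0.01242318  0.00106425  0.16006814] [-0.02987204  0.00360517  0.11006572] [1.66323709e-03 1.62705848e-02 2.71488865e-06]
shift [-0.0124  0.0011  0.1001] turn [ 0.01 -0.01  0.02] rows>= 2.4182462994830822
```

{"op": "play_rows", "data": {"rows": [[[-0.0124,0.001,0.02],[0,0,-3]],[[-0.0124,0.001,0.05],[0,0,-6]],[[-0.0124,0.001,0.08],[0,0,-6]],[[-0.0124,0.001,0.11],[0,0,-6]],[[-0.0124,0.001,0.135],[0,0,-6]],[[-0.0124,0.001,0.153],[0,0,-6]],[[-0.0124,0.001,0.153],[0,0,-6]],[[-0.0124,0.001,0.153],[0,0,-6]]]}}

```text
clock: 3.82
position: [0.5625, 0.2341, 0.0869]
orientation: [-3.141, -0.0, 2.46]
contact_force: [0.3, -0.4, 0.5]
width: 0.0498
```

{"op": "play_rows", "data": {"rows": [[[0,0,0],[0,0,0]],[[0,0,0],[0,0,0]],[[0,0,0],[0,0,0]],[[0,0,0],[0,0,0]],[[0,0,0],[0,0,0]],[[0,0,0],[0,0,0]]], "hand": 0, "force": 55}}

```text
clock: 4.32
position: [0.5631, 0.234, 0.0875]
orientation: [3.141, 0.0, 2.46]
contact_force: [-0.9, -0.4, 6.1]
width: 0.0179
```

Run:
```python
from h import *
s=readout.state(); print(s['clock'],s['position'],np.degrees(s['orientation']),s['joints'],s['contact_force'],s['width'])
i,im=shot('wrist','w2')
```

```text
4.3167 [0.56309826 0.23396214 0.08746382] [1.79968000e+02 1.59759757e-02 1.40936372e+02] [-0.62491565  0.53136967  0.23918822  1.75759507 -0.15763159  0.87068047
  0.57328764] [-0.87025042 -0.36034207  6.05683694] 0.017906051895404954
```

View pics/w2.png

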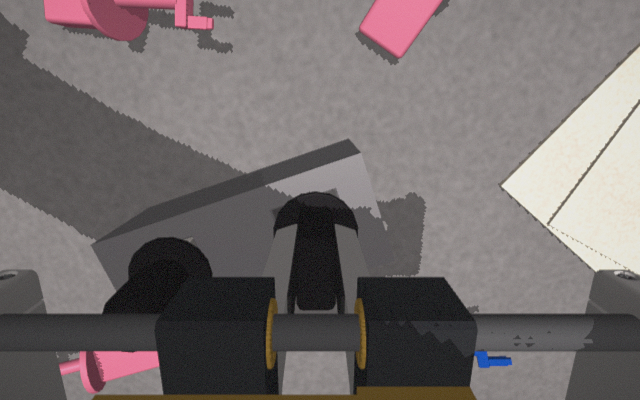

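{"op": "play_rows", "data": {"rows": [[[0,0,-0.01],[0,0,0]],[[0,0,-0.03],[0,0,0]],[[0,0,-0.06],[0,0,0]],[[0,0,-0.09],[0,0,0]],[[0,0,-0.12],[0,0,0]],[[0,0,-0.15],[0,0,0]],[[0,0,-0.172],[0,0,0]],[[0,0,-0.172],[0,0,0]]]}}

```text
clock: 5.03
position: [0.5644, 0.2343, 0.2644]
orientation: [3.136, 0.003, 2.459]
contact_force: [1.1, -0.0, -1.4]
width: 0.0173
```

Run:
```python
from h import *
s=readout.state(); print(s['clock'],s['position'],np.degrees(s['orientation']),s['contact_force'],s['width'])
for c in ['top','scene']:
  i,im=shot(c,c+'3')
  p=proj(i,s['position']).astype(int); print(p)
  a=im[max(0,p[1]-60):p[1]+60,p[0]-70:p[0]+70,::-1]; cv2.imwrite(f'pics/{c}3c.png',cv2.resize(np.clip(a*1.5,0,255).astype(np.uint8),None,fx=5,fy=5,interpolation=2))
plan([.573,-.13,.2725],150)
```

```text
5.0333 [0.56442306 0.23426475 0.26435835] [1.79659511e+02 1.50202246e-01 1.40912092e+02] [ 1.07799217 -0.03567595 -1.409062  ] 0.017338207237967144
[231 188]
[354  96]
shift [-0.2371 -0.2761 -0.0129] turn [ 0.06  0.03 -9.07] rows>= 8.734251982246327
```

View pics/scene3c.png

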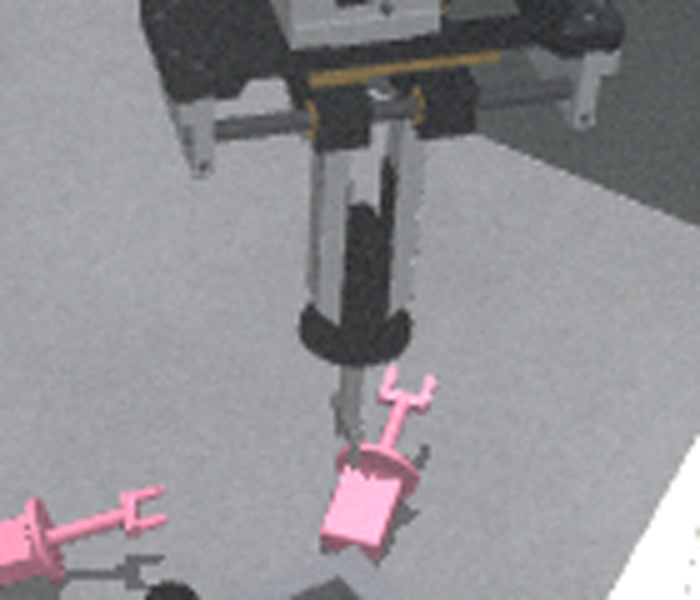

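Run:
```python
from h import *
plan([.50,-.13,.29],141)
```

```text
shift [-0.1805 -0.3221 -0.0305] turn [ 0.06  0.03 -0.07] rows>= 8.884810698678502
```

{"op": "play_rows", "data": {"rows": [[[-0.015,-0.027,-0.01],[0,0,0]],[[-0.033,-0.06,-0.02],[0,0,0]],[[-0.051,-0.092,-0.03],[0,0,0]],[[-0.07,-0.125,-0.03],[0,0,0]],[[-0.088,-0.158,-0.03],[0,0,0]],[[-0.106,-0.19,-0.03],[0,0,0]],[[-0.125,-0.223,-0.03],[0,0,0]],[[-0.143,-0.256,-0.03],[0,0,0]],[[-0.162,-0.289,-0.03],[0,0,0]],[[-0.173,-0.308,-0.03],[0,0,0]],[[-0.18,-0.322,-0.03],[0,0,0]],[[-0.18,-0.322,-0.03],[0,0,0]]]}}

```text
clock: 6.13
position: [0.4981, -0.133, 0.2881]
orientation: [-3.14, -0.001, 2.455]
contact_force: [-0.8, -0.4, -1.4]
width: 0.0177
```

{"op": "play_rows", "data": {"rows": [[[0,0,0],[0,0,0]],[[0,0,0],[0,0,0]],[[0,0,0],[0,0,0]]]}}

```text
clock: 6.38
position: [0.4997, -0.1285, 0.2885]
orientation: [-3.141, -0.001, 2.461]
contact_force: [0.4, 0.5, -1.5]
width: 0.018
```

Run:
```python
from h import *
s=readout.state(); print(s['clock'],s['position'],np.degrees(s['orientation']),s['joints'],s['width'])
i,im=shot('wrist','w4')
for l in ['screw_a_top','screw_b_top','nut_top','spindle_end','jar']:
    for r in viewer.spot_point('wrist',l)[:3]: print(l,round(r['p'],2),np.round(r['uv'],1),onz(i,r['uv'],Z[l]))
```

```text
6.3833 [ 0.49974429 -0.12849708  0.28851575] [-1.79973426e+02 -4.35684950e-02  1.41017035e+02] [-0.24838244  0.15726328  0.49719726  1.78925931 -0.07964755  1.21577609
  1.1618465 ] 0.017994294212430546
```

View pics/w4.png

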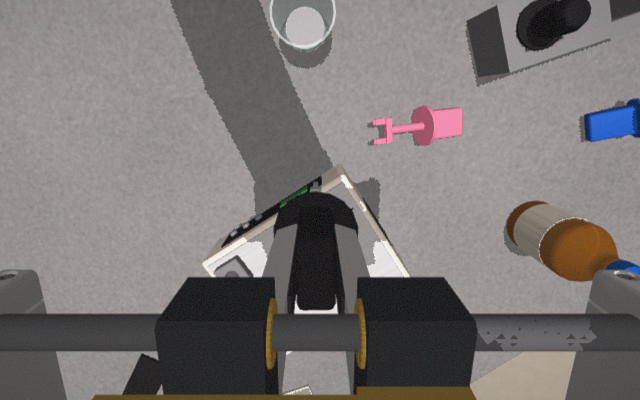

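Run:
```python
from h import *
plan([.69,-.295,.30],141)
```

```text
shift [-0.2521 -0.0089 -0.011 ] turn [-0.    0.   -0.04] rows>= 6.055569785445287
```

{"op": "play_rows", "data": {"rows": [[[-0.03,0,-0.004],[0,0,0]],[[-0.065,-0.001,-0.008],[0,0,0]],[[-0.1,-0.003,-0.011],[0,0,0]],[[-0.14,-0.004,-0.011],[0,0,0]],[[-0.18,-0.006,-0.011],[0,0,0]],[[-0.215,-0.008,-0.011],[0,0,0]],[[-0.24,-0.009,-0.011],[0,0,0]],[[-0.252,-0.009,-0.011],[0,0,0]],[[-0.252,-0.009,-0.011],[0,0,0]],[[-0.252,-0.009,-0.011],[0,0,0]],[[-0.252,-0.009,-0.011],[0,0,0]]]}}

```text
clock: 7.6
position: [0.6895, -0.2949, 0.3]
orientation: [3.142, -0.0, 2.46]
contact_force: [-0.7, 0.1, -1.2]
width: 0.0177
```

Run:
```python
from h import *
s=readout.state(); print(s['clock'],s['position'],np.degrees(s['orientation']),s['joints'],s['width'])
i,im=shot('wrist','w5')
for l in ['screw_a_top','screw_b_top','nut_top','spindle_end','jar']:
    for r in viewer.spot_point('wrist',l)[:3]: print(l,round(r['p'],2),np.round(r['uv'],1),onz(i,r['uv'],Z[l]))
```

```text
7.6 [ 0.68945384 -0.29487391  0.2999737 ] [ 1.79994921e+02 -1.52410010e-02  1.40947019e+02] [ 0.0818843   0.64437995  0.51443769  1.12855186 -0.30284942  1.44018228
  1.43622795] 0.017734801862104
screw_b_top 0.85 [288.5 130.2] [ 0.63694227 -0.29077749  0.099     ]
nut_top 0.64 [317.6  58.3] [ 0.60019936 -0.22012929  0.104     ]
nut_top 0.49 [288.3 130.3] [ 0.63680404 -0.29045009  0.104     ]
spindle_end 0.91 [313.6  54.6] [ 0.5950169 -0.2211763  0.1055   ]
jar 0.67 [388.5  73.8] [ 0.65961811 -0.16865844  0.084     ]
```

View pics/w5.png

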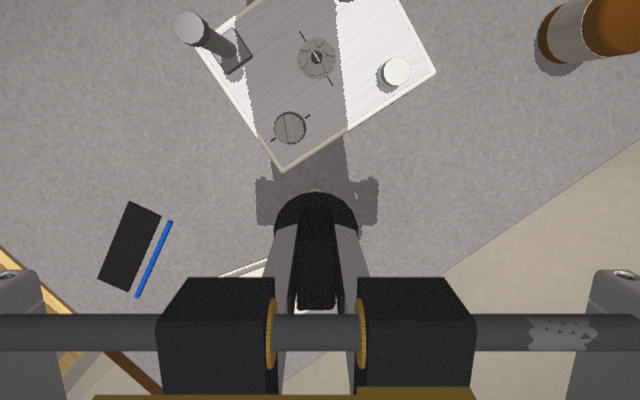

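Run:
```python
from h import *
a=cv2.imread('pics/w5.png')
cv2.imwrite('pics/w5n.png',cv2.resize(a[20:100,265:365],None,fx=7,fy=7,interpolation=2))
cv2.imwrite('pics/w5b.png',cv2.resize(a[95:175,240:340],None,fx=7,fy=7,interpolation=2))
```

```text
(no output)
```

View pics/w5n.png

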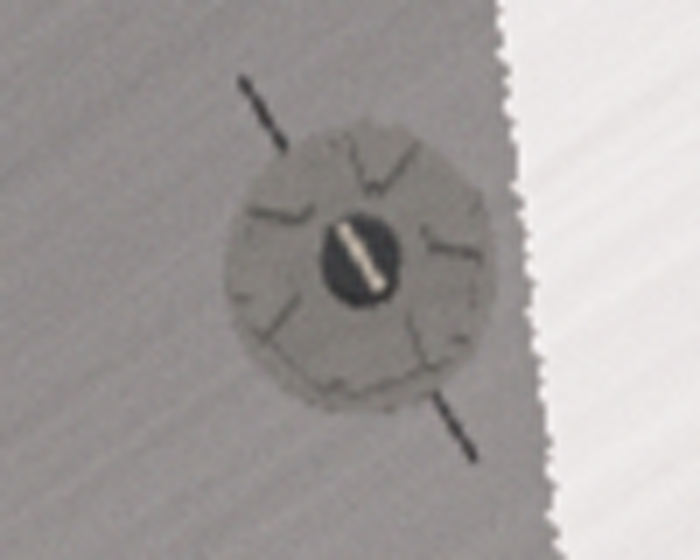

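View pics/w5b.png

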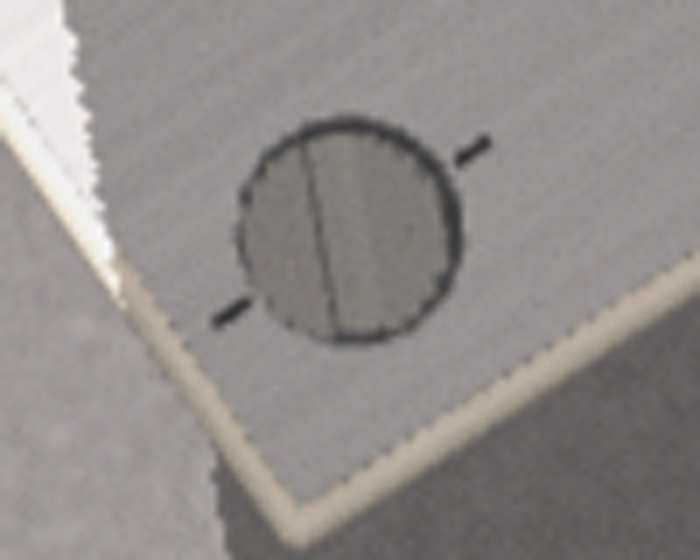

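Run:
```python
from h import *
i=viewer.camera_info('wrist')
N=lambda u,v:(265+u/7-.5+.07,20+v/7-.5+.07)
B=lambda u,v:(240+u/7-.43,95+v/7-.43)
def ang(p,q): d=q-p; return np.degrees(np.arctan2(d[1],d[0]))
def w(f,u,v,z): return onz(i,f(u,v),z)
p,q=w(N,241,78,.084),w(N,476,461,.084); print('nut axis',(p+q)/2,'xdir',ang(p,q)) 
p,q=w(B,213,323,.084),w(B,491,138,.084); print('B axis',(p+q)/2,'ydir',ang(p,q)-90)
p,q=w(B,305,140,.099),w(B,340,335,.099); print('B slot',ang(q,p),ang(p,q)); 
print('B head',w(B,348,230,.099))
sp=w(N,360,260,.1055);print('spindle',sp)
p,q=w(N,343,228,.1055),w(N,379,290,.1055);print('white',ang(p,q))
# nut slot edges
for e in [(250,212,305,217),(430,243,480,252),(350,145,375,190),(415,150,380,190),(298,298,265,340),(408,318,428,365),(330,395,430,368)]:
    p,q=w(N,*e[:2],.104),w(N,*e[2:],.104); c=(p+q)/2-sp; print(e,'edge',round(ang(p,q),1),'mid polar',round(np.degrees(np.arctan2(c[1],c[0])),1),round(np.hypot(c[0],c[1])*1e3,1))
c=[w(N,*e,.084) for e in []]
l,r=onz(i,(282.5,170.5),.084),onz(i,(435,72),.084); print('corners',l,r,ang(l,r)-90)
```

```text
nut axis [ 0.59808905 -0.22016998  0.084     ] xdir -5.865939585616723
B axis [ 0.63615858 -0.28973431  0.084     ] ydir -6.171925052405868
B slot 149.95774997874977 -30.042250021250233
B head [ 0.63552449 -0.28832939  0.099     ]
spindle [ 0.5983783  -0.22062051  0.1055    ]
white -7.259477060602579
(250, 212, 305, 217) edge 46.1 mid polar -157.0 13.6
(430, 243, 480, 252) edge 41.4 mid polar 58.6 14.0
(350, 145, 375, 190) edge -8.1 mid polar 139.3 12.7
(415, 150, 380, 190) edge -82.3 mid polar 117.2 13.5
(298, 298, 265, 340) edge -79.2 mid polar -94.5 14.0
(408, 318, 428, 365) edge -14.5 mid polar -1.4 14.0
(330, 395, 430, 368) edge 65.3 mid polar -29.0 16.9
corners [ 0.66869179 -0.32823492  0.084     ] [ 0.6904144  -0.12822684  0.084     ] -6.1985210863084745
```

Run:
```python
from h import *
i=viewer.camera_info('top')
def ang(p,q): d=q-p; return np.degrees(np.arctan2(d[1],d[0]))
w=lambda u,v:onz(i,(400+u/6-.4,150+v/5.4-.4),.099)
print(ang(w(165,405),w(205,350)),ang(w(555,245),w(590,185)))
a=cv2.imread('pics/top1.png')
cv2.imwrite('pics/ta.png',cv2.resize(a[205:240,405:455],None,fx=14,fy=14,interpolation=2))
cv2.imwrite('pics/tb.png',cv2.resize(a[171:206,470:520],None,fx=14,fy=14,interpolation=2))
```

```text
-31.362181086223934 -26.968523297245117
```

View pics/ta.png

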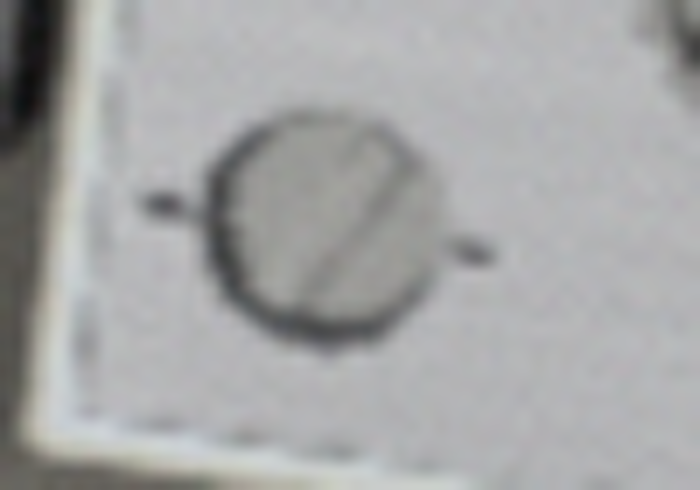

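View pics/tb.png

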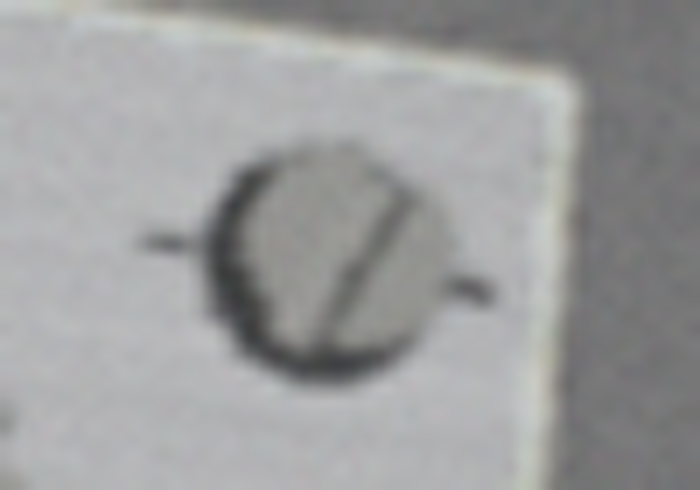

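Run:
```python
from h import *
plan([.6369,-.2903,.194],150)
```

```text
shift [ 0.0439 -0.0297  0.1064] turn [ 0.02  0.02 -9.04] rows>= 2.850940298618906
```

{"op": "play_rows", "data": {"rows": [[[0.012,-0.008,0.01],[0,0,-3]],[[0.025,-0.017,0.03],[0,0,-6]],[[0.036,-0.025,0.05],[0,0,-9]],[[0.044,-0.03,0.07],[0,0,-9]],[[0.044,-0.03,0.09],[0,0,-9]],[[0.044,-0.03,0.1065],[0,0,-9]],[[0.044,-0.03,0.1065],[0,0,-9]],[[0.044,-0.03,0.1065],[0,0,-9]],[[0.044,-0.03,0.1065],[0,0,-9]]]}}

```text
clock: 8.65
position: [0.6371, -0.2912, 0.1949]
orientation: [3.142, 0.002, 2.617]
contact_force: [0.0, -0.0, -1.8]
width: 0.0179
```

```bash
cat >> h.py <<'E'
def look(tag,half=35,fx=8,cams=('scene','top')):
    s=readout.state(); print(s['clock'],np.round(s['position'],4),np.round(np.degrees(s['orientation']),2),np.round(s['contact_force'],1),np.round(s['ft_torque'],2),round(s['width'],4))
    R=toolR(s); tip=s['position']+R@np.array([.001,0,.0805])
    for c in cams:
        i,im=shot(c,c+tag); p=proj(i,tip); u,v=p.round().astype(int)
        a=im[max(0,v-half):v+half,max(0,u-half):u+half,::-1]; cv2.imwrite(f'pics/{c}{tag}c.png',cv2.resize(a,None,fx=fx,fy=fx,interpolation=2)); print(c,'tip px',p)
E
python3 -c "
from h import *
look('6')"
```

```text
8.65 [ 0.6371 -0.2912  0.1949] [1.8000e+02 9.0000e-02 1.4994e+02] [ 0.  -0.  -1.8] [ 0.   -0.    0.03] 0.0179
scene tip px [206.65909959 324.98896078]
top tip px [498.10179713 185.28173309]
```

View pics/scene6c.png

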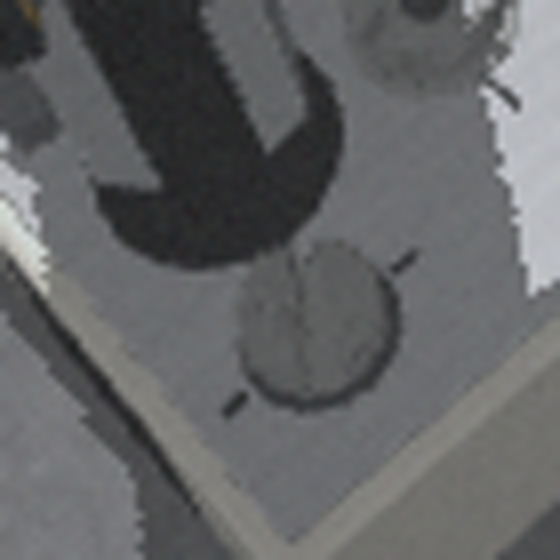

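View pics/top6c.png

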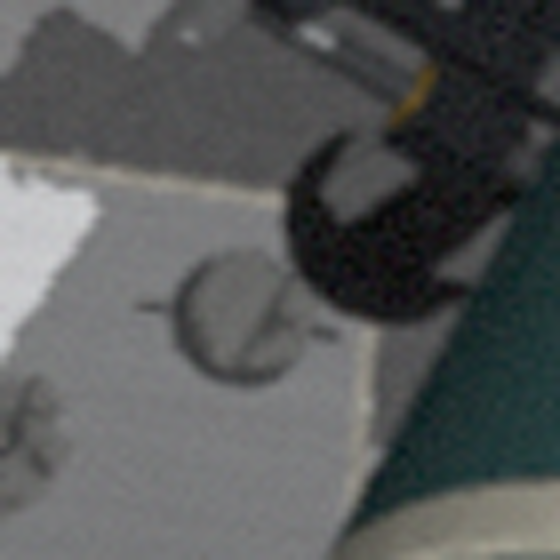

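```bash
cat >> h.py <<'E'
def enh(f,lo,hi,o,c=None):
    a=cv2.imread(f).astype(float)
    cv2.imwrite(o,np.clip((a-lo)*255/(hi-lo),0,255).astype(np.uint8))
E
python3 -c "
from h import *
enh('pics/scene6c.png',50,130,'pics/e1.png');enh('pics/top6c.png',50,150,'pics/e2.png')"
```

```text
(no output)
```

View pics/e1.png

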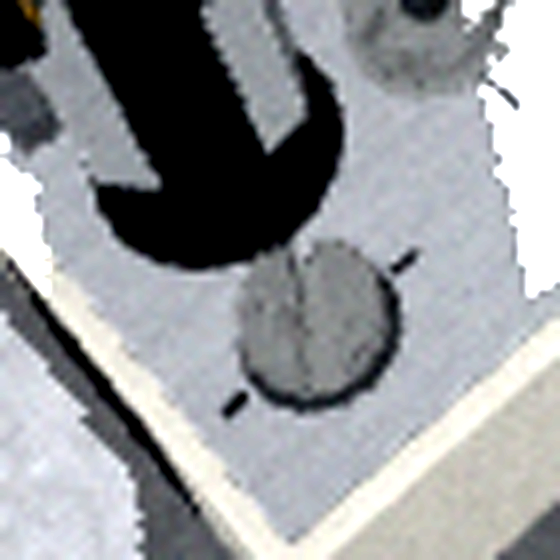

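View pics/e2.png

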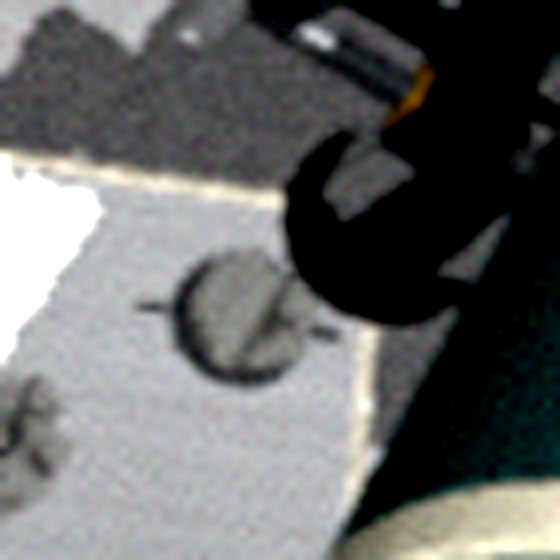

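{"op": "play_rows", "data": {"rows": [[[0,0,0.006],[0,0,0]],[[0,0,0.011],[0,0,0]],[[0,0,0.014],[0,0,0]],[[0,0,0.016],[0,0,0]],[[0,0,0.0175],[0,0,0]],[[0,0,0.0175],[0,0,0]]]}}

```text
clock: 9.25
position: [0.6365, -0.2909, 0.1756]
orientation: [-3.141, -0.0, 2.617]
contact_force: [-0.5, -0.1, -1.2]
width: 0.018
```

{"op": "play_rows", "data": {"rows": [[[0,0,0.001],[0,0,0]],[[0,0,0.002],[0,0,0]],[[0,0,0.0025],[0,0,0]],[[0,0,0.0025],[0,0,0]]]}}

```text
clock: 9.58
position: [0.6366, -0.2909, 0.1735]
orientation: [-3.142, 0.0, 2.617]
contact_force: [-0.2, -0.1, -1.6]
width: 0.0179
```

```bash
python3 -c "
from h import *
look('7')
enh('pics/scene7c.png',50,130,'pics/e3.png')
plan([.637,-.2903,.1735],150)"
```

```text
9.5833 [ 0.6366 -0.2909  0.1735] [-180.      0.    149.93] [-0.2 -0.1 -1.6] [-0.01  0.04 -0.07] 0.0179
scene tip px [209.06076421 329.44149579]
top tip px [494.46822362 187.85897549]
shift [0.     0.0008 0.0001] turn [-0.    0.01 -0.07] rows>= 0.018592833687626643
```

View pics/e3.png

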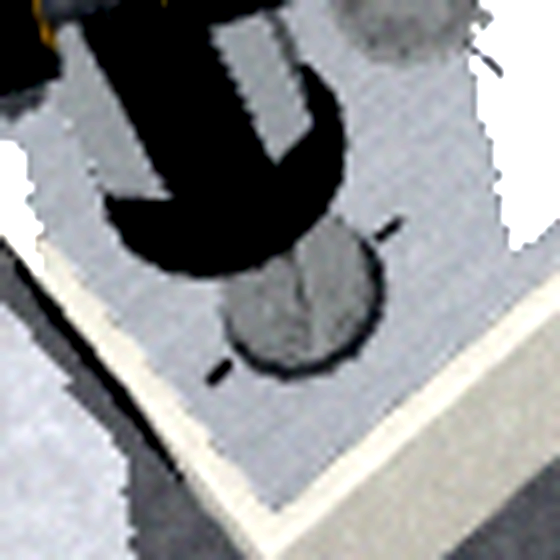

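{"op": "play_rows", "data": {"rows": [[[0,0,0],[0,0,5]],[[0,0,0],[0,0,10]],[[0,0,0],[0,0,15]],[[0,0,0],[0,0,20]],[[0,0,0],[0,0,25]],[[0,0,0],[0,0,30]],[[0,0,0],[0,0,35]],[[0,0,0],[0,0,40]],[[0,0,0],[0,0,45]],[[0,0,0],[0,0,50]],[[0,0,0],[0,0,55]],[[0,0,0],[0,0,60]]]}}

```text
clock: 10.68
position: [0.6365, -0.291, 0.1736]
orientation: [-3.141, 0.0, 1.565]
contact_force: [-1.8, -0.5, -0.2]
width: 0.0178
```

```bash
python3 -c "
from h import *
look('8'); print(readout.state()['joints'])
enh('pics/scene8c.png',50,130,'pics/e4.png')"
```

```text
10.6833 [ 0.6365 -0.291   0.1736] [-179.99    0.     89.69] [-1.8 -0.5 -0.2] [0.03 0.67 0.04] 0.0178
scene tip px [209.51370842 329.44168666]
top tip px [494.25673776 187.51010621]
[-0.0605582   0.67676443  0.70394951  1.45272679 -0.45344217  1.17871501
  0.70536816]
```

View pics/e4.png

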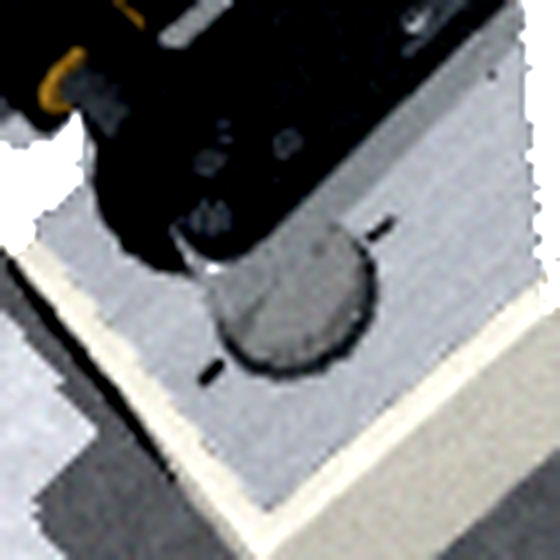

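{"op": "play_rows", "data": {"rows": [[[0,0,0],[0,0,3]],[[0,0,0],[0,0,6]],[[0,0,0],[0,0,8]],[[0,0,0],[0,0,10]],[[0,0,0],[0,0,10]]]}}

```text
clock: 11.2
position: [0.6363, -0.291, 0.1734]
orientation: [-3.141, 0.0, 1.396]
contact_force: [-2.8, 0.5, -0.2]
width: 0.0178
```

```bash
python3 -c "
from h import *
look('9')
enh('pics/scene9c.png',50,130,'pics/e5.png')"
```

```text
11.2 [ 0.6363 -0.291   0.1734] [-1.7996e+02  1.0000e-02  8.0010e+01] [-2.8  0.5 -0.2] [0.06 0.96 0.03] 0.0178
scene tip px [209.51410202 329.50090226]
top tip px [494.25108743 187.52920617]
```

View pics/e5.png

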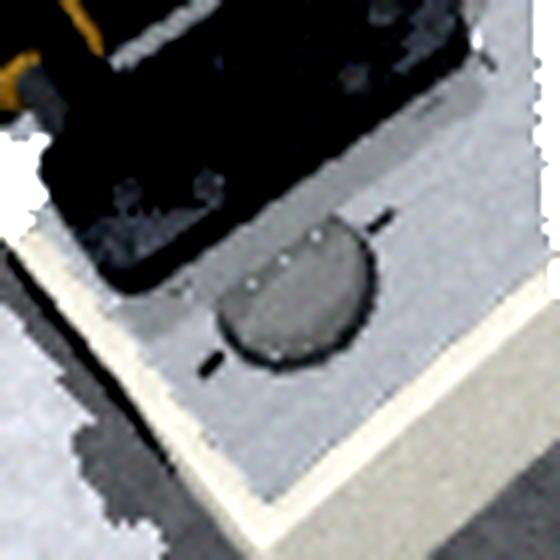

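{"op": "play_rows", "data": {"rows": [[[0,0,0],[0,0,2]],[[0,0,0],[0,0,4]],[[0,0,0],[0,0,5]],[[0,0,0],[0,0,5]]]}}

```text
clock: 11.63
position: [0.6364, -0.2909, 0.1734]
orientation: [-3.141, 0.0, 1.309]
contact_force: [-3.9, 0.2, -0.1]
width: 0.0175
```

```bash
python3 -c "
from h import *
look('10')
enh('pics/scene10c.png',50,130,'pics/e5.png')"
```

```text
11.6333 [ 0.6364 -0.2909  0.1734] [-179.97    0.     74.99] [-3.9  0.2 -0.1] [0.19 1.37 0.05] 0.0175
scene tip px [209.57262723 329.53099954]
top tip px [494.23662924 187.47196993]
```

View pics/e5.png

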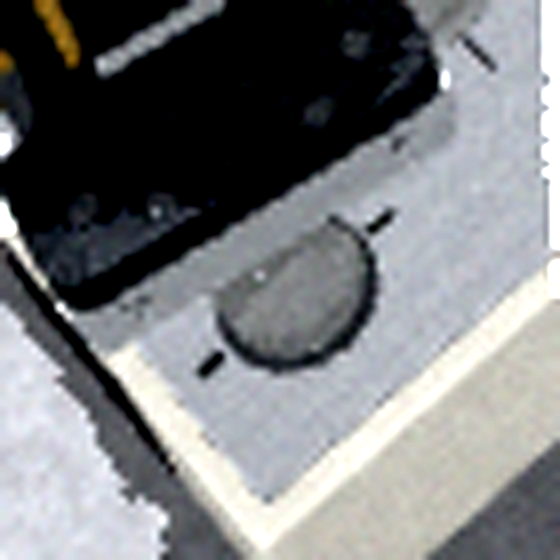

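{"op": "play_rows", "data": {"rows": [[[0,0,0],[0,0,2]],[[0,0,0],[0,0,4]],[[0,0,0],[0,0,4]]]}}

```text
clock: 11.98
position: [0.6363, -0.2909, 0.1735]
orientation: [-3.141, 0.0, 1.237]
contact_force: [-5.2, 1.1, 1.2]
width: 0.0179
```

```bash
python3 -c "
from h import *
look('11')
enh('pics/top11c.png',50,150,'pics/e6.png')"
```

```text
11.9833 [ 0.6363 -0.2909  0.1735] [-1.7996e+02  1.0000e-02  7.0890e+01] [-5.2  1.1  1.2] [0.33 1.87 0.15] 0.0179
scene tip px [209.56328853 329.50549769]
top tip px [494.22805293 187.49233961]
```

View pics/e6.png

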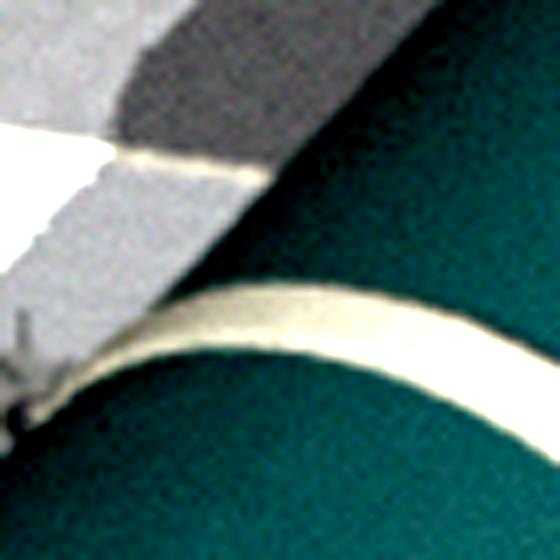

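{"op": "play_rows", "data": {"rows": [[[0,0,0],[0,0,2]],[[0,0,0],[0,0,4]],[[0,0,0],[0,0,4]]]}}

```text
clock: 12.33
position: [0.6363, -0.2909, 0.1735]
orientation: [-3.141, 0.0, 1.168]
contact_force: [-5.3, 1.2, 1.1]
width: 0.0174
```

```bash
python3 -c "
from h import *
look('12')
enh('pics/scene12c.png',50,130,'pics/e6.png')"
```

```text
12.3333 [ 0.6363 -0.2909  0.1735] [-1.7995e+02  1.0000e-02  6.6920e+01] [-5.3  1.2  1.1] [0.39 2.   0.63] 0.0174
scene tip px [209.59924093 329.53042224]
top tip px [494.22293371 187.45315519]
```

View pics/e6.png

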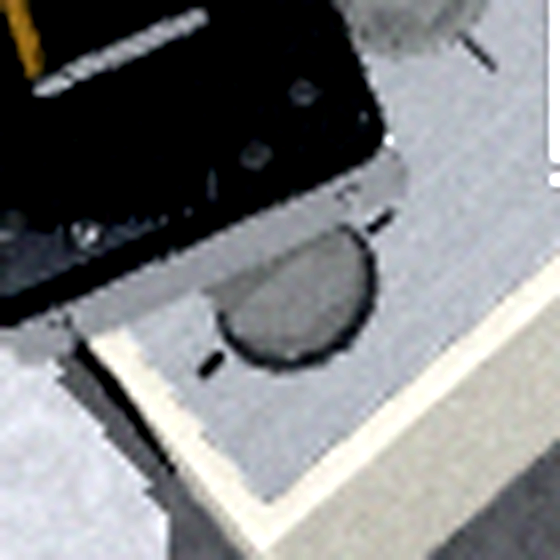

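{"op": "play_rows", "data": {"rows": [[[0,0,0],[0,0,-4]],[[0,0,0],[0,0,-9]],[[0,0,0],[0,0,-9]]]}}

```text
clock: 12.68
position: [0.6368, -0.291, 0.1736]
orientation: [3.141, -0.0, 1.331]
contact_force: [-2.9, 0.1, -2.1]
width: 0.0174
```

{"op": "play_rows", "data": {"rows": [[[0,0,-0.005],[0,0,0]],[[0,0,-0.015],[0,0,0]],[[0,0,-0.03],[0,0,0]],[[0,0,-0.06],[0,0,0]],[[0,0,-0.09],[0,0,0]],[[0,0,-0.12],[0,0,0]],[[0,0,-0.12],[0,0,0]]]}}

```text
clock: 13.27
position: [0.6382, -0.2923, 0.3008]
orientation: [3.133, 0.002, 1.324]
contact_force: [0.5, -0.7, -0.8]
width: 0.0175
```

```bash
python3 -c "
from h import *
s=readout.state(); print(s['clock'],s['position'],np.degrees(s['orientation']),s['contact_force'],s['joints'],s['width'])
i,im=shot('scene','s13'); i,im=shot('wrist','w13')
a=cv2.imread('pics/s13.png'); cv2.imwrite('pics/s13c.png',cv2.resize(a[190:370,130:320],None,fx=3.3,fy=3.3,interpolation=2))
plan([.65,-.22,.30],144)
"
```

```text
13.2667 [ 0.63817709 -0.29230217  0.30080661] [1.79513216e+02 9.34221962e-02 7.58371705e+01] [ 0.49699556 -0.73975277 -0.77518784] [-0.10175402  0.60367461  0.81133314  1.3018753  -0.43221003  1.40366479
  0.43813783] 0.01754840374905892
shift [ 0.0721 -0.0049 -0.0048] turn [  0.14   0.11 -68.13] rows>= 9.515799480011626
```

View pics/s13c.png

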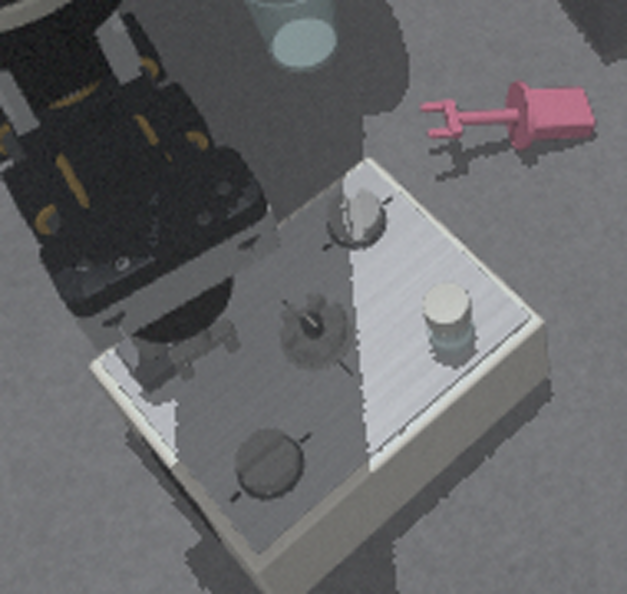

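View pics/w13.png

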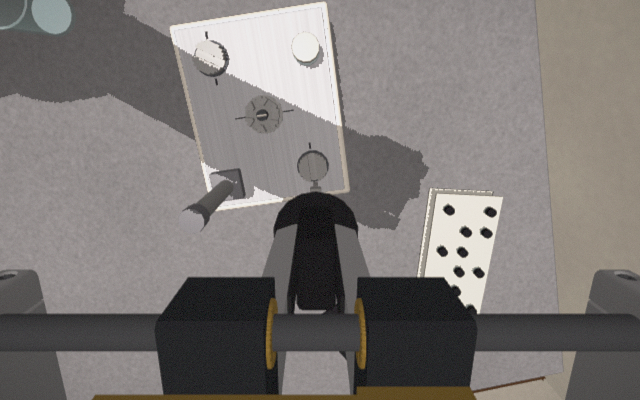

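```bash
python3 -c "
from h import *
a=cv2.imread('pics/w13.png')
def cr(x,y,h): return cv2.resize(a[y-h:y+h,x-h:x+h],(390,390),interpolation=2)
cv2.imwrite('pics/w13c.png',np.hstack([cr(211,58,28),cr(312,165,28)]))
cv2.imwrite('pics/w13n.png',cv2.resize(a[83:143,233:293],(600,600),interpolation=2))
"
```

```text
(no output)
```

View pics/w13c.png

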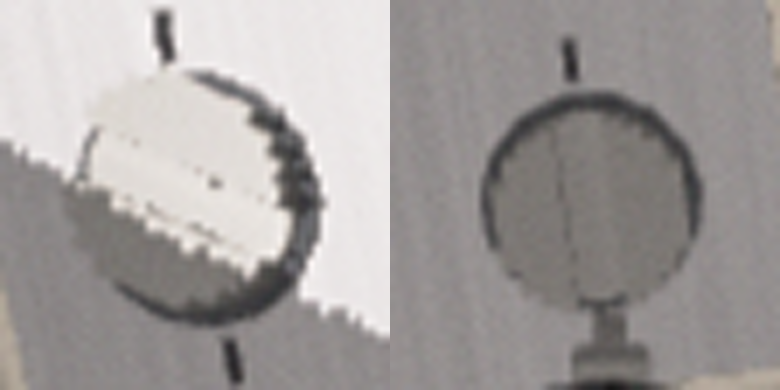

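View pics/w13n.png

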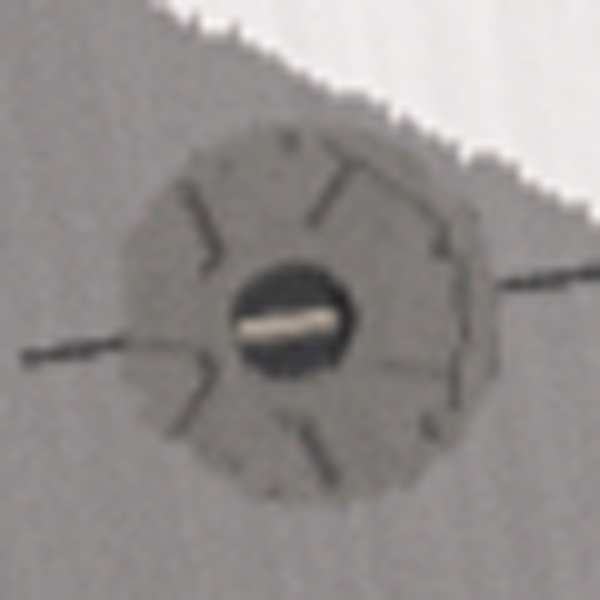

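Run:
```python
from h import *
i=viewer.camera_info('wrist')
def ang(p,q): d=q-p; return round(np.degrees(np.arctan2(d[1],d[0])),1)
k=390/56
A=lambda u,v,z=.099:onz(i,(183+u/k-.43,30+v/k-.43),z)
B=lambda u,v,z=.099:onz(i,(284+(u-390)/k-.43,137+v/k-.43),z)
N=lambda u,v,z=.104:onz(i,(233+u/10-.45,83+v/10-.45),z)
print('A slot',ang(A(105,130),A(280,205)),ang(A(145,205),A(250,255)))
p,q=A(160,12,.084),A(238,383,.084);print('A ticks',ang(q,p)-90,(p+q)/2)
print('B slot',ang(B(577,290),B(555,130))-90)
p,q=N(22,357,.084),N(598,270,.084);print('nut line',ang(p,q),(p+q)/2)
p,q=N(238,329,.1055),N(338,316,.1055);print('white',ang(p,q))
sp=N(292,321,.1055);print(sp)
for e in [(185,188,220,255),(310,222,350,165),(125,345,205,352),(175,432,215,370),(300,425,335,485),(380,363,455,368),(345,160,440,220)]:
    p,q=N(*e[:2]),N(*e[2:]); c=(p+q)/2-sp;print(e,ang(p,q)%60, 'polar',round(np.degrees(np.arctan2(c[1],c[0]))),round(np.hypot(*c[:2])*1e3,1))
```

```text
A slot -36.7 -39.1
A ticks -5.900000000000006 [ 0.55904658 -0.15007416  0.084     ]
B slot -6.799999999999997
nut line -5.9 [ 0.59656491 -0.21895641  0.084     ]
white -7.0
[ 0.59781742 -0.2191984   0.1055    ]
(185, 188, 220, 255) 42.0 polar 118 13.6
(310, 222, 350, 165) 38.5 polar 58 13.6
(125, 345, 205, 352) 40.9 polar 178 14.0
(175, 432, 215, 370) 40.6 polar -157 13.7
(300, 425, 335, 485) 44.7 polar -96 14.1
(380, 363, 455, 368) 42.1 polar -34 13.6
(345, 160, 440, 220) 13.899999999999999 polar 37 17.1
```

Run:
```python
from h import *
plan([.5601,-.1510,.30],142)
```

```text
shift [ 0.1171 -0.1089 -0.0051] turn [  0.14   0.11 -66.13] rows>= 9.236470803845616
```

{"op": "play_rows", "data": {"rows": [[[0.01,-0.009,-0.005],[0,0,-5]],[[0.022,-0.02,-0.005],[0,0,-11]],[[0.034,-0.031,-0.005],[0,0,-17]],[[0.046,-0.042,-0.005],[0,0,-23]],[[0.058,-0.053,-0.005],[0,0,-29]],[[0.07,-0.064,-0.005],[0,0,-35]],[[0.082,-0.075,-0.005],[0,0,-41]],[[0.094,-0.086,-0.005],[0,0,-47]],[[0.105,-0.097,-0.005],[0,0,-53]],[[0.117,-0.109,-0.005],[0,0,-59]],[[0.117,-0.109,-0.005],[0,0,-66]],[[0.117,-0.109,-0.005],[0,0,-66]]]}}

```text
clock: 14.37
position: [0.559, -0.1498, 0.298]
orientation: [3.141, -0.001, 2.484]
contact_force: [-1.2, 0.2, -0.4]
width: 0.0175
```

{"op": "play_rows", "data": {"rows": [[[0,0,0.02],[0,0,0]],[[0,0,0.05],[0,0,0]],[[0,0,0.08],[0,0,0]],[[0,0,0.09],[0,0,0]],[[0,0,0.09],[0,0,0]],[[0,0,0.09],[0,0,0]]]}}

```text
clock: 14.87
position: [0.5595, -0.1514, 0.209]
orientation: [-3.141, -0.0, 2.475]
contact_force: [0.5, -0.0, -1.4]
width: 0.0178
```

Run:
```python
from h import *
look('14'); enh('pics/scene14c.png',50,200,'pics/e7.png')
enh('pics/top14c.png',50,200,'pics/e8.png')
plan([.5601,-.1510,.194],142)
```

```text
14.8667 [ 0.5595 -0.1514  0.209 ] [-179.96   -0.    141.79] [ 0.5 -0.  -1.4] [-0.09 -0.01 -0.02] 0.0178
scene tip px [233.08438694 244.97178263]
top tip px [432.13196397 216.98319012]
shift [0.0003 0.0003 0.0161] turn [ 0.05  0.11 -0.15] rows>= 0.386032173273819
```

View pics/e7.png

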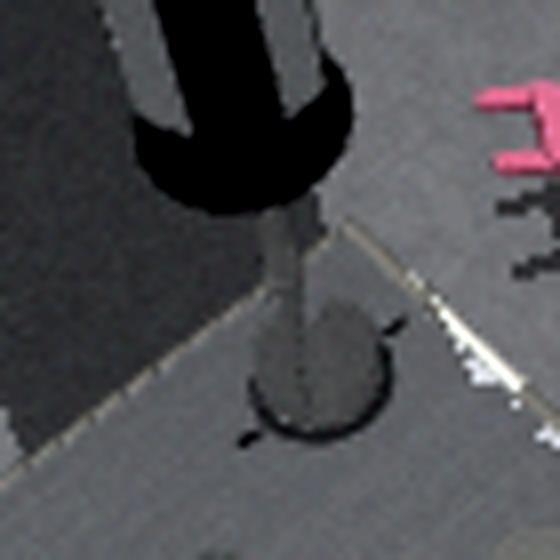

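View pics/e8.png

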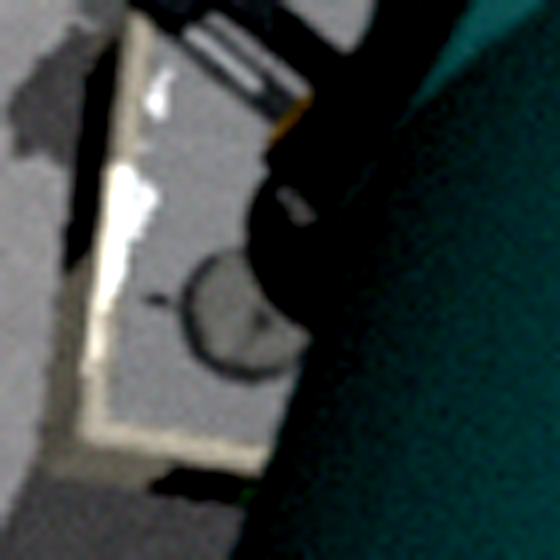

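{"op": "play_rows", "data": {"rows": [[[0,0,0.01],[0,0,0]],[[0,0,0.02],[0,0,0]],[[0,0,0.026],[0,0,0]],[[0,0,0.03],[0,0,0]],[[0,0,0.033],[0,0,0]],[[0,0,0.033],[0,0,0]]]}}

```text
clock: 15.47
position: [0.5591, -0.1509, 0.1748]
orientation: [-3.141, -0.001, 2.477]
contact_force: [-1.3, 0.4, -1.7]
width: 0.0179
```

{"op": "play_rows", "data": {"rows": [[[0,0,0.0015],[0,0,0]],[[0,0,0.0015],[0,0,5]],[[0,0,0.0015],[0,0,10]],[[0,0,0.0015],[0,0,15]],[[0,0,0.0015],[0,0,20]],[[0,0,0.0015],[0,0,25]],[[0,0,0.0015],[0,0,30]],[[0,0,0.0015],[0,0,35]],[[0,0,0.0015],[0,0,40]],[[0,0,0.0015],[0,0,45]],[[0,0,0.0015],[0,0,50]],[[0,0,0.0015],[0,0,55]]]}}

```text
clock: 16.47
position: [0.5597, -0.1508, 0.1743]
orientation: [3.141, -0.0, 1.513]
contact_force: [1.7, 0.8, -3.0]
width: 0.0175
```

{"op": "play_rows", "data": {"rows": [[[0,0,0],[0,0,4]],[[0,0,0],[0,0,8]],[[0,0,0],[0,0,12]],[[0,0,0],[0,0,12]]]}}

```text
clock: 16.8
position: [0.5597, -0.1508, 0.1742]
orientation: [3.141, 0.0, 1.305]
contact_force: [1.3, 0.5, -1.0]
width: 0.0179
```

Run:
```python
from h import *
look('15'); enh('pics/scene15c.png',50,200,'pics/e7.png')
```

```text
16.8 [ 0.5597 -0.1508  0.1742] [179.96   0.    74.75] [ 1.3  0.5 -1. ] [ 0.14 -0.34  0.06] 0.0179
scene tip px [236.61182188 254.4090779 ]
top tip px [428.11130434 219.11103907]
```

View pics/e7.png

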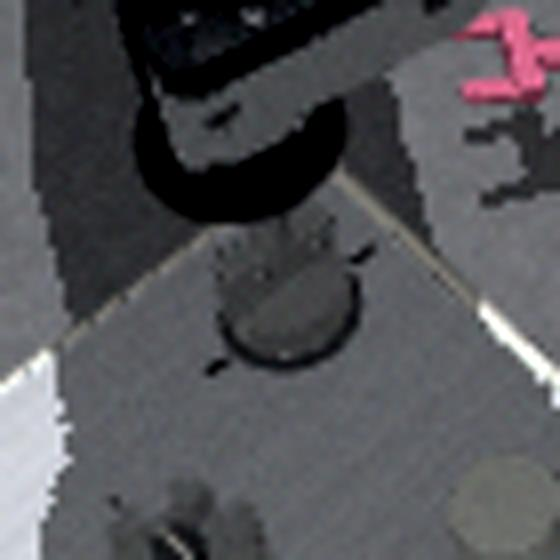

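{"op": "play_rows", "data": {"rows": [[[0,0,0],[0,0,2]],[[0,0,0],[0,0,4]],[[0,0,0],[0,0,4]]]}}

```text
clock: 17.15
position: [0.5597, -0.1509, 0.1742]
orientation: [3.141, -0.0, 1.239]
contact_force: [2.1, 0.4, -1.2]
width: 0.0178
```

```bash
python3 -c "
from h import *
s=readout.state();print(s['contact_force'],s['ft_torque'],np.degrees(s['orientation']))"
```

```text
[ 2.103552    0.44753172 -1.15882005] [ 0.24631885 -0.62583784  0.23603139] [ 1.79959623e+02 -1.22327345e-02  7.09753556e+01]
```

{"op": "play_rows", "data": {"rows": [[[0,0,0],[0,0,2]],[[0,0,0],[0,0,4]],[[0,0,0],[0,0,4]]]}}

```text
clock: 17.4
position: [0.5597, -0.1509, 0.1742]
orientation: [3.141, -0.0, 1.17]
contact_force: [1.9, 1.5, -0.2]
width: 0.0179
```

```bash
python3 -c "
from h import *
s=readout.state();print(s['contact_force'],s['ft_torque'],np.degrees(s['orientation']))"
```

```text
[ 1.87277064  1.53677051 -0.20790968] [ 0.15120873 -0.62581802  0.56869787] [ 1.79963754e+02 -6.50138921e-03  6.70244311e+01]
```

{"op": "play_rows", "data": {"rows": [[[0,0,0],[0,0,-4]],[[0,0,0],[0,0,-9]],[[0,0,0],[0,0,-9]],[[0,0,-0.005],[0,0,-9]],[[0,0,-0.015],[0,0,-9]],[[0,0,-0.03],[0,0,-9]],[[0,0,-0.06],[0,0,-9]],[[0,0,-0.08],[0,0,-9]],[[0,0,-0.08],[0,0,-9]],[[0,0,-0.08],[0,0,-9]]]}}

```text
clock: 18.23
position: [0.5596, -0.1511, 0.2552]
orientation: [3.14, -0.0, 1.324]
contact_force: [0.4, -0.1, -2.1]
width: 0.0175
```

Run:
```python
from h import *
s=readout.state();print(s['clock'],s['position'],np.degrees(s['orientation']),s['joints'],s['contact_force'])
# choose viewing pose: yaw 102, project A,B,nut
i=viewer.camera_info('wrist');R=toolR(s);Rc=np.array(i['R']); C=-Rc.T@i['t']; ct=R.T@(C-s['position']); Rct=Rc@R; f,cx,cy=K(i)
for pos in ([.62,-.31,.27],[.62,-.30,.25],[.615,-.32,.25],[.62,-.33,.25]):
  for yaw in (102,):
    Rt=Rn.from_euler('xyz',[np.pi,0,np.radians(yaw)]).as_matrix(); Cw=np.array(pos)+Rt@ct
    for X in ([.56,-.151,.099],[.5982,-.2203,.104],[.6362,-.2897,.099]):
        c=Rct@Rt.T@(np.array(X)-Cw); print(pos,yaw,np.round([f*c[0]/c[2]+cx,f*c[1]/c[2]+cy]))
plan([.62,-.32,.27],102)
```

```text
18.2333 [ 0.55964911 -0.15109328  0.25523791] [ 1.79898264e+02 -2.70227155e-02  7.58744399e+01] [-0.46191524  0.39554011  0.88100009  1.69485972 -0.32484632  1.20359698
  0.25263112] [ 0.40968901 -0.14601092 -2.13580746]
[0.62, -0.31, 0.27] 102 [287.  -5.]
[0.62, -0.31, 0.27] 102 [313.  81.]
[0.62, -0.31, 0.27] 102 [335. 159.]
[0.62, -0.3, 0.25] 102 [283.   0.]
[0.62, -0.3, 0.25] 102 [310.  91.]
[0.62, -0.3, 0.25] 102 [334. 172.]
[0.615, -0.32, 0.25] 102 [293. -24.]
[0.615, -0.32, 0.25] 102 [320.  70.]
[0.615, -0.32, 0.25] 102 [343. 153.]
[0.62, -0.33, 0.25] 102 [290. -38.]
[0.62, -0.33, 0.25] 102 [317.  57.]
[0.62, -0.33, 0.25] 102 [341. 142.]
shift [-0.1491  0.0998 -0.0147] turn [  0.11  -0.   -26.13] rows>= 4.315855845542734
```

{"op": "play_rows", "data": {"rows": [[[-0.015,0.01,-0.008],[0,0,-4]],[[-0.035,0.025,-0.015],[0,0,-9]],[[-0.055,0.042,-0.015],[0,0,-14]],[[-0.08,0.06,-0.015],[0,0,-20]],[[-0.105,0.08,-0.015],[0,0,-26]],[[-0.125,0.094,-0.015],[0,0,-26]],[[-0.125,0.094,-0.015],[0,0,-26]],[[-0.125,0.094,-0.015],[0,0,-26]],[[-0.125,0.094,-0.015],[0,0,-26]]]}}

```text
clock: 18.98
position: [0.6198, -0.2946, 0.2681]
orientation: [-3.14, -0.001, 1.778]
contact_force: [-0.0, 0.6, -0.7]
width: 0.0178
```

Run:
```python
from h import *
s=readout.state();print(s['clock'],s['position'],np.degrees(s['orientation']),s['qd'].round(3))
i,im=shot('wrist','w16'); a=im[:,:,::-1]
np.save('w16.npy',dict(i=i),allow_pickle=True)
P=[[.56,-.151,.099],[.6362,-.2897,.099],[.5982,-.2203,.104]]
t=[]
for X in P:
    u=proj(i,X).round().astype(int); print(u); x0,y0=max(0,u[0]-28),max(0,u[1]-28); print('crop0',x0,y0)
    t.append(cv2.resize(a[y0:y0+56,x0:x0+56],(560,560),interpolation=2))
cv2.imwrite('pics/w16ab.png',cv2.resize(np.hstack(t[:2]),None,fx=.7,fy=.7)); cv2.imwrite('pics/w16n.png',t[2])
```

```text
18.9833 [ 0.61977923 -0.29458557  0.26808308] [-1.79927956e+02 -4.86718564e-02  1.01886156e+02] [-0.021 -0.017 -0.001  0.003  0.001 -0.     0.001]
[284  13]
crop0 256 0
[332 174]
crop0 304 146
[310  98]
crop0 282 70
```

View pics/w16ab.png

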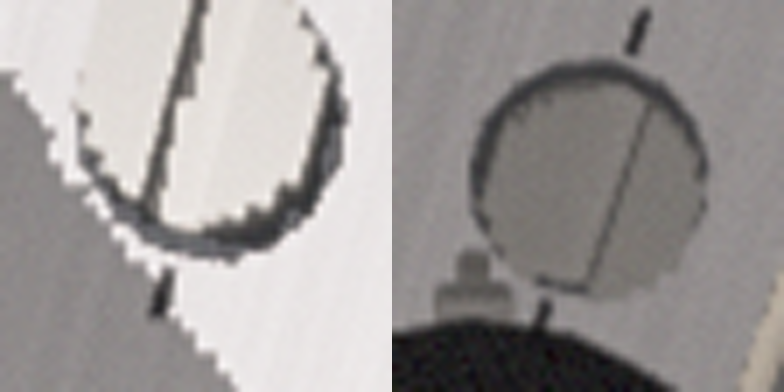

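View pics/w16n.png

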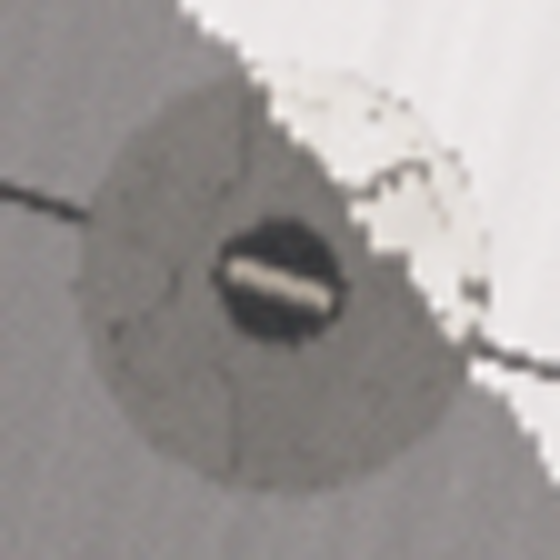

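Run:
```python
from h import *
i=np.load('w16.npy',allow_pickle=True).item()['i']
def ang(p,q): d=q-p; return round(np.degrees(np.arctan2(d[1],d[0])),1)
N=lambda u,v,z:onz(i,(282+u/10-.45,70+v/10-.45),z)
p,q=N(80,217,.084),N(470,347,.084);print(ang(p,q),(p+q)/2); print(N(282,282,.1055))
print(ang(N(250,95,.104),N(240,190,.104)),ang(N(225,375,.104),N(237,470,.104)))
A=lambda u,v,z:onz(i,(256+u/7-.43,v/7-.43),z);B=lambda u,v,z:onz(i,(304+(u-392)/7-.43,146+v/7-.43),z)
print('A',ang(A(150,200,.099),A(195,30,.099))-90,'B',ang(B(588,290,.099),B(650,105,.099))-90)
p,q=B(645,10,.084),B(541,330,.084);print('Bticks',ang(q,p)-90,(p+q)/2)
plan([.5982,-.2205,.215],102)
```

```text
-6.0 [ 0.59711025 -0.22026729  0.084     ]
[ 0.59809841 -0.22017523  0.1055    ]
-84.9 -71.2
A -5.799999999999997 B -5.5
Bticks -5.200000000000003 [ 0.63641824 -0.28886248  0.084     ]
shift [ 0.0764 -0.0061  0.0535] turn [-0.04 -0.05 -0.06] rows>= 2.2417848581788506
```

{"op": "play_rows", "data": {"rows": [[[0.02,-0.002,0.01],[0,0,0]],[[0.04,-0.004,0.02],[0,0,0]],[[0.06,-0.006,0.035],[0,0,0]],[[0.0762,-0.0062,0.05],[0,0,0]],[[0.0762,-0.0062,0.0635],[0,0,0]],[[0.0762,-0.0062,0.0635],[0,0,0]],[[0.0762,-0.0062,0.0635],[0,0,0]],[[0.0762,-0.0062,0.0635],[0,0,0]]]}}

```text
clock: 19.7
position: [0.5985, -0.2227, 0.2064]
orientation: [3.141, 0.001, 1.778]
contact_force: [1.2, -0.0, -2.5]
width: 0.0175
```

Run:
```python
from h import *
look('17'); enh('pics/scene17c.png',50,200,'pics/e7.png')
plan([.5979,-.2206,.1845],102)
```

```text
19.7 [ 0.5985 -0.2227  0.2064] [1.7997e+02 6.0000e-02 1.0189e+02] [ 1.2 -0.  -2.5] [-0.06  0.03  0.02] 0.0175
scene tip px [220.1265845  282.12468125]
top tip px [466.66039934 200.09862159]
shift [ 0.0023 -0.0002  0.0219] turn [ 0.05  0.06 -0.12] rows>= 0.5277194694254229
```

View pics/e7.png

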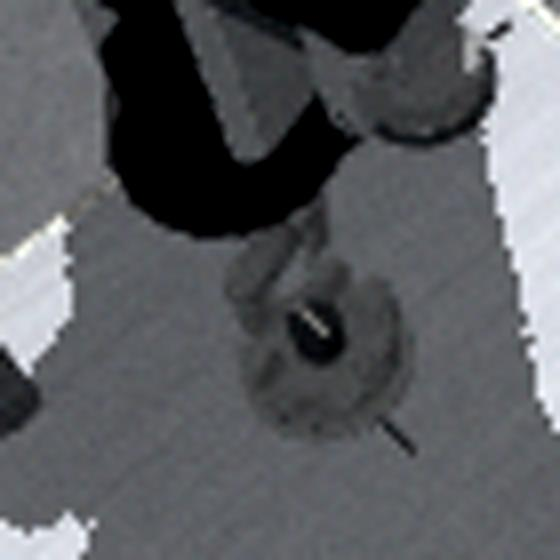

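{"op": "play_rows", "data": {"rows": [[[0.0022,-0.0002,0.006],[0,0,0]],[[0.0022,-0.0002,0.012],[0,0,0]],[[0.0022,-0.0002,0.018],[0,0,0]],[[0.0022,-0.0002,0.021],[0,0,0]],[[0.0022,-0.0002,0.023],[0,0,0]],[[0.0022,-0.0002,0.025],[0,0,0]],[[0.0022,-0.0002,0.026],[0,0,0]],[[0.0022,-0.0002,0.026],[0,0,0]]]}}

```text
clock: 20.47
position: [0.5976, -0.2197, 0.1794]
orientation: [-3.141, 0.0, 1.779]
contact_force: [-0.2, -0.1, -1.9]
width: 0.0176
```

{"op": "play_rows", "data": {"rows": [[[-0.0008,0,0.002],[0,0,0]],[[-0.0008,0,0.002],[0,0,4]],[[-0.0008,0,0.002],[0,0,8]],[[-0.0008,0,0.002],[0,0,12]],[[-0.0008,0,0.002],[0,0,16]],[[-0.0008,0,0.002],[0,0,20]],[[-0.0008,0,0.002],[0,0,24]],[[-0.0008,0,0.002],[0,0,28]],[[-0.0008,0,0.002],[0,0,32]],[[-0.0008,0,0.002],[0,0,36]],[[-0.0008,0,0.002],[0,0,40]],[[-0.0008,0,0.002],[0,0,44]]]}}

```text
clock: 21.47
position: [0.5978, -0.2206, 0.1776]
orientation: [3.141, 0.0, 1.008]
contact_force: [-1.2, 0.5, -1.0]
width: 0.0176
```

{"op": "play_rows", "data": {"rows": [[[0,0,0],[0,0,3]],[[0,0,0],[0,0,3]],[[0,0,0],[0,0,3]]]}}

```text
clock: 21.72
position: [0.5978, -0.2205, 0.1775]
orientation: [3.142, 0.0, 0.961]
contact_force: [-1.2, -0.1, -1.4]
width: 0.0175
```

Run:
```python
from h import *
look('18'); enh('pics/scene18c.png',50,200,'pics/e7.png'); print(readout.state()['joints'])
```

```text
21.7167 [ 0.5978 -0.2205  0.1775] [1.7999e+02 2.0000e-02 5.5040e+01] [-1.2 -0.1 -1.4] [-0.09  0.44  0.06] 0.0175
scene tip px [223.70268634 288.65863296]
top tip px [461.80171404 202.79425527]
[-0.31397954  0.62596074  0.90888757  1.63130733 -0.53087593  1.14998003
  0.1162356 ]
```

View pics/e7.png

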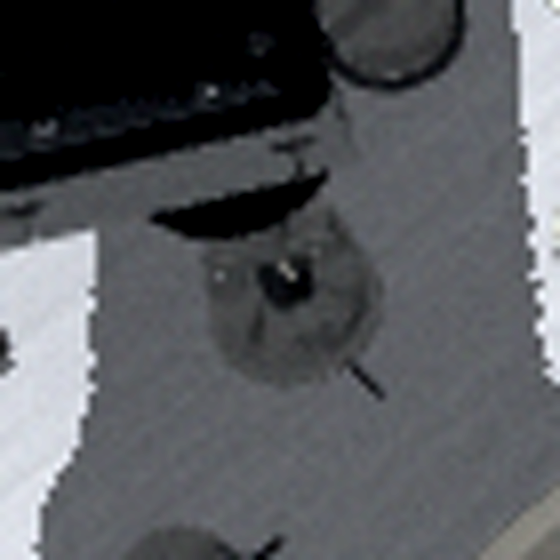

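{"op": "play_rows", "data": {"rows": [[[0,0,0],[0,0,-4]],[[0,0,0],[0,0,-8]],[[0,0,0],[0,0,-8]],[[0,0,-0.005],[0,0,-8]],[[0,0,-0.015],[0,0,-8]],[[0,0,-0.03],[0,0,-8]],[[0,0,-0.06],[0,0,-12]],[[0,0,-0.09],[0,0,-18]],[[0,0,-0.09],[0,0,-24]],[[0,0,-0.09],[0,0,-24]]]}}

```text
clock: 22.65
position: [0.5984, -0.221, 0.27]
orientation: [3.138, -0.0, 1.382]
contact_force: [0.5, 0.8, -2.2]
width: 0.0176
```

Run:
```python
from h import *
print(readout.state()['clock'])
plan([.62,-.295,.27],102)
```

```text
22.65
shift [-0.0686  0.0352  0.0001] turn [  0.2    0.04 -22.84] rows>= 3.190633261557747
```

{"op": "play_rows", "data": {"rows": [[[-0.015,0.007,0],[0,0,-6]],[[-0.035,0.017,0],[0,0,-12]],[[-0.055,0.027,0],[0,0,-18]],[[-0.0685,0.035,0],[0,0,-23]],[[-0.0685,0.035,0],[0,0,-23]],[[-0.0685,0.035,0],[0,0,-23]],[[-0.0685,0.035,0],[0,0,-23]],[[-0.0685,0.035,0],[0,0,-23]]]}}

```text
clock: 23.32
position: [0.6191, -0.2933, 0.2673]
orientation: [-3.141, -0.001, 1.777]
contact_force: [-0.8, 0.3, -1.0]
width: 0.018
```

```bash
cat >> h.py <<'E'
def nutview(tag):
    s=readout.state();print(s['clock'],s['position'],np.degrees(s['orientation']),s['qd'].round(3)[:2])
    i,im=shot('wrist',tag); a=im[:,:,::-1]
    np.save(tag+'.npy',dict(i=i),allow_pickle=True)
    # rectify nut-top plane: 50x50mm, 12 px/mm; unit-x right, unit-y up
    n=600; M=[]; c=np.array([.5980,-.2203]); th=np.radians(-6); ux=np.array([np.cos(th),np.sin(th)]); uy=np.array([-ux[1],ux[0]])
    src=[];dst=[]
    for a_,b_ in ((-25,-25),(25,-25),(25,25),(-25,25)):
        X=c+(a_*ux+b_*uy)*1e-3; src.append(proj(i,[X[0],X[1],.104])); dst.append([300+12*a_,300-12*b_])
    H=cv2.getPerspectiveTransform(np.float32(src),np.float32(dst))
    r=cv2.warpPerspective(a,H,(n,n),flags=cv2.INTER_CUBIC); r=cv2.GaussianBlur(r,(0,0),3)
    cv2.imwrite('pics/'+tag+'r.png',r)
    g=cv2.createCLAHE(4,(4,4)).apply(cv2.cvtColor(r,cv2.COLOR_BGR2GRAY)); cv2.imwrite('pics/'+tag+'e.png',g)
E
python3 -c "
from h import *
nutview('w19')"
```

```text
23.3167 [ 0.61907043 -0.29329726  0.26728375] [-1.79981549e+02 -3.15929844e-02  1.01822526e+02] [-0.003 -0.006]
```

View pics/w19r.png

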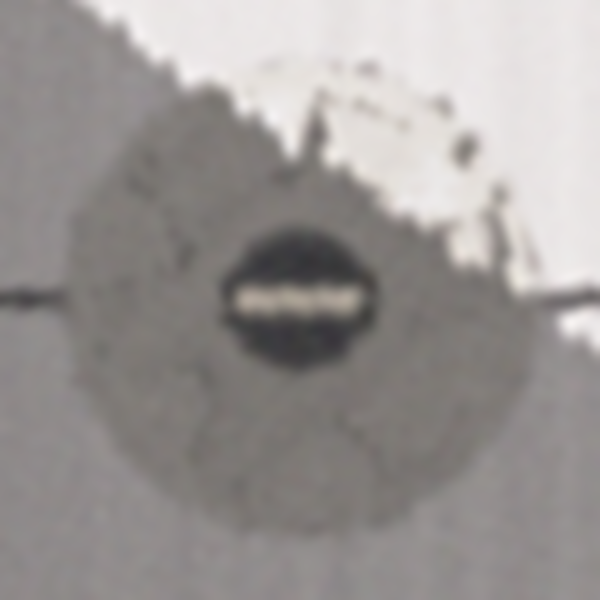

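View pics/w19e.png

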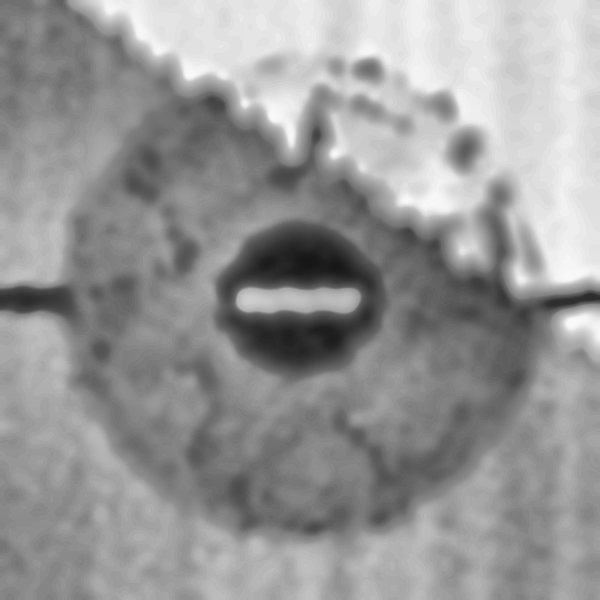

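Run:
```python
from h import *
plan([.632,-.29,.28],76)
```

```text
shift [ 0.0006  0.0132 -0.0126] turn [-1.000e-02 -2.000e-02  2.587e+01] rows>= 3.6136266668132286
```

{"op": "play_rows", "data": {"rows": [[[0,0.003,-0.003],[0,0,6.5]],[[0,0.007,-0.007],[0,0,13]],[[0,0.011,-0.011],[0,0,19.5]],[[0,0.013,-0.0126],[0,0,26]],[[0,0.013,-0.0126],[0,0,26]],[[0,0.013,-0.0126],[0,0,26]],[[0,0.013,-0.0126],[0,0,26]]]}}

```text
clock: 23.95
position: [0.6316, -0.2913, 0.2799]
orientation: [-3.141, -0.0, 1.329]
contact_force: [0.0, 0.5, -2.8]
width: 0.0181
```

```bash
python3 -c "
from h import *
nutview('w20')"
```

```text
23.95 [ 0.63160931 -0.29131072  0.27994534] [-1.79986060e+02 -1.36023173e-03  7.61452149e+01] [ 0.009 -0.002]
```

View pics/w20e.png

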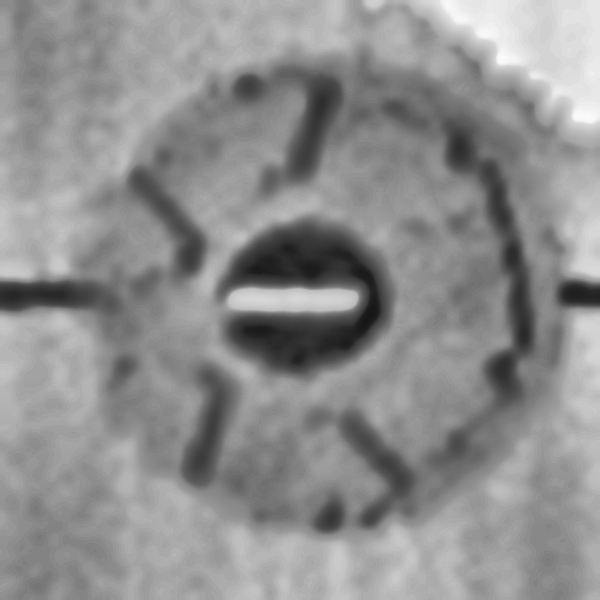

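Run:
```python
from h import *
plan([.5978,-.2207,.215],67.5)
```

```text
shift [ 0.0606 -0.0498  0.065 ] turn [-0.01 -0.01  8.61] rows>= 2.4422863036485065
```

{"op": "play_rows", "data": {"rows": [[[0.02,-0.016,0.005],[0,0,3]],[[0.04,-0.033,0.015],[0,0,6]],[[0.0606,-0.0498,0.035],[0,0,8.6]],[[0.0606,-0.0498,0.055],[0,0,8.6]],[[0.0606,-0.0498,0.065],[0,0,8.6]],[[0.0606,-0.0498,0.065],[0,0,8.6]],[[0.0606,-0.0498,0.065],[0,0,8.6]],[[0.0606,-0.0498,0.065],[0,0,8.6]]]}}

```text
clock: 24.67
position: [0.5984, -0.2222, 0.2162]
orientation: [3.14, 0.0, 1.175]
contact_force: [-0.5, 0.3, -0.7]
width: 0.018
```

Run:
```python
from h import *
print(readout.state()['position'],readout.state()['qd'].round(3))
plan([.5978,-.2207,.1775],67.5)
```

```text
[ 0.59843864 -0.2221687   0.21619352] [ 0.    -0.002 -0.    -0.001 -0.002 -0.003 -0.005]
shift [ 0.0011 -0.0012  0.0387] turn [ 0.08  0.03 -0.2 ] rows>= 0.9286966827843646
```

{"op": "play_rows", "data": {"rows": [[[0.0008,-0.0008,0.01],[0,0,0]],[[0.0008,-0.0008,0.02],[0,0,0]],[[0.0008,-0.0008,0.027],[0,0,0]],[[0.0008,-0.0008,0.031],[0,0,0]],[[0.0008,-0.0008,0.034],[0,0,0]],[[0.0008,-0.0008,0.037],[0,0,0]],[[0.0008,-0.0008,0.0385],[0,0,0]],[[0.0008,-0.0008,0.0385],[0,0,0]]]}}

```text
clock: 25.33
position: [0.5977, -0.2198, 0.1764]
orientation: [-3.141, 0.0, 1.175]
contact_force: [-0.0, 0.5, -1.9]
width: 0.0178
```

Run:
```python
from h import *
s=readout.state();print(s['contact_force'],s['ft_torque'])
plan([.5978,-.2206,.1775],43.5)
```

```text
[-0.02851373  0.53247012 -1.90405686] [-0.09845758  0.12571758  0.00072072]
shift [-0.0007  0.0004 -0.0011] turn [-1.000e-02  1.000e-02  2.383e+01] rows>= 3.328614923959693
```

{"op": "play_rows", "data": {"rows": [[[-0.0007,0.0004,-0.001],[0,0,4]],[[-0.0007,0.0004,-0.001],[0,0,8]],[[-0.0007,0.0004,-0.001],[0,0,12]],[[-0.0007,0.0004,-0.001],[0,0,16]],[[-0.0007,0.0004,-0.001],[0,0,20]],[[-0.0007,0.0004,-0.001],[0,0,22]],[[-0.0007,0.0004,-0.001],[0,0,23.8]],[[-0.0007,0.0004,-0.001],[0,0,23.8]],[[-0.0007,0.0004,-0.001],[0,0,23.8]]]}}

```text
clock: 26.08
position: [0.5978, -0.2205, 0.1778]
orientation: [-3.142, 0.0, 0.761]
contact_force: [-1.9, 1.0, 0.8]
width: 0.0178
```

Run:
```python
from h import *
s=readout.state();print(np.degrees(s['orientation']),s['contact_force'],s['ft_torque'],s['joints'])
```

```text
[-1.79999789e+02  1.29178251e-04  4.36025798e+01] [-1.93036037  1.00634648  0.82698774] [ 3.16841796e-01  6.83291433e-01 -4.16672679e-05] [-0.34171233  0.64918873  0.96071053  1.63176409 -0.56942703  1.16554223
 -0.05376088]
```

{"op": "play_rows", "data": {"rows": [[[0,0,0],[0,0,-4]],[[0,0,0],[0,0,-10]],[[0,0,0],[0,0,-10]],[[0,0,-0.005],[0,0,-10]],[[0,0,-0.015],[0,0,-10]],[[0,0,-0.03],[0,0,-12]],[[0,0,-0.06],[0,0,-18]],[[0,0,-0.09],[0,0,-24]],[[0,0,-0.102],[0,0,-30]],[[0,0,-0.102],[0,0,-33]],[[0,0,-0.102],[0,0,-33]]]}}

```text
clock: 27.0
position: [0.5982, -0.2211, 0.282]
orientation: [3.139, -0.0, 1.339]
contact_force: [0.5, -0.4, -2.7]
width: 0.0173
```

Run:
```python
from h import *
plan([.632,-.29,.28],76)
```

```text
shift [-0.0593  0.0488  0.0022] turn [ 0.16 -0.01  0.7 ] rows>= 1.8420998171698482
```

{"op": "play_rows", "data": {"rows": [[[-0.015,0.012,0],[0,0,0]],[[-0.035,0.029,0],[0,0,0]],[[-0.05,0.041,0],[0,0,0]],[[-0.0593,0.0488,0.002],[0,0,0.5]],[[-0.0593,0.0488,0.002],[0,0,0.5]],[[-0.0593,0.0488,0.002],[0,0,0.5]],[[-0.0593,0.0488,0.002],[0,0,0.5]]]}}

```text
clock: 27.58
position: [0.6314, -0.2891, 0.2778]
orientation: [-3.141, 0.0, 1.326]
contact_force: [-0.2, 0.3, -1.3]
width: 0.0175
```

```bash
python3 -c "
from h import *
nutview('w21')"
```

```text
27.5833 [ 0.6313975  -0.28908206  0.2777545 ] [-1.79985704e+02  2.71881802e-03  7.59944147e+01] [-0.01  -0.009]
```

View pics/w21e.png

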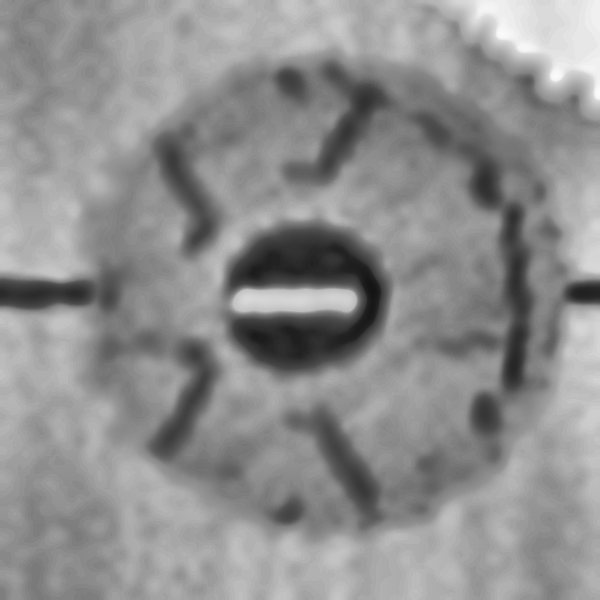

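Run:
```python
from h import *
def hp(f):
    g=cv2.imread(f,0).astype(float); return g-cv2.GaussianBlur(g,(0,0),14)
yy,xx=np.mgrid[:600,:600]
for f,r in (('pics/w21r.png',range(-10,11)),('pics/w20r.png',range(0,26))):
    g=hp(f); best=[]
    for cx,cy in ((300,300),(297,298),(303,297),(300,296),(306,298)):
        m=((xx-cx)**2+(yy-cy)**2<190**2)&((xx-cx)**2+(yy-cy)**2>100**2)
        sc=[]
        phis=np.arange(r.start,r.stop,.5)
        for ph in phis:
            # rotate image so that nut at angle ph -> 0 : rotate clockwise by ph
            M=cv2.getRotationMatrix2D((cx,cy),-ph,1); a=cv2.warpAffine(g,M,(600,600)); 
            ys=(2*cy-yy).clip(0,599); b=a[ys,xx]; sc.append(np.corrcoef(a[m],b[m])[0,1])
        k=int(np.argmax(sc)); best.append((phis[k],round(sc[k],2)))
    print(f,best)
# 60-degree symmetry based relative rotation between w20 and w21
a=hp('pics/w20r.png');b=hp('pics/w21r.png');m=((xx-300)**2+(yy-298)**2<185**2)&((xx-300)**2+(yy-298)**2>100**2)
sc=[(np.corrcoef(cv2.warpAffine(a,cv2.getRotationMatrix2D((300,298),-p,1),(600,600))[m],b[m])[0,1],p) for p in np.arange(5,22,.5)];print(sorted(sc)[-3:])
g=cv2.imread('pics/w21r.png');cv2.imwrite('pics/w21rr.png',g)
```

```text
pics/w21r.png [(np.float64(0.0), np.float64(0.79)), (np.float64(0.0), np.float64(0.82)), (np.float64(0.0), np.float64(0.8)), (np.float64(0.0), np.float64(0.77)), (np.float64(0.0), np.float64(0.81))]
pics/w20r.png [(np.float64(11.0), np.float64(0.83)), (np.float64(11.0), np.float64(0.78)), (np.float64(11.0), np.float64(0.79)), (np.float64(11.0), np.float64(0.71)), (np.float64(11.0), np.float64(0.82))]
[(np.float64(0.8414180717682483), np.float64(11.5)), (np.float64(0.8498876368396705), np.float64(10.5)), (np.float64(0.8552293575404905), np.float64(11.0))]
```

View pics/w21r.png

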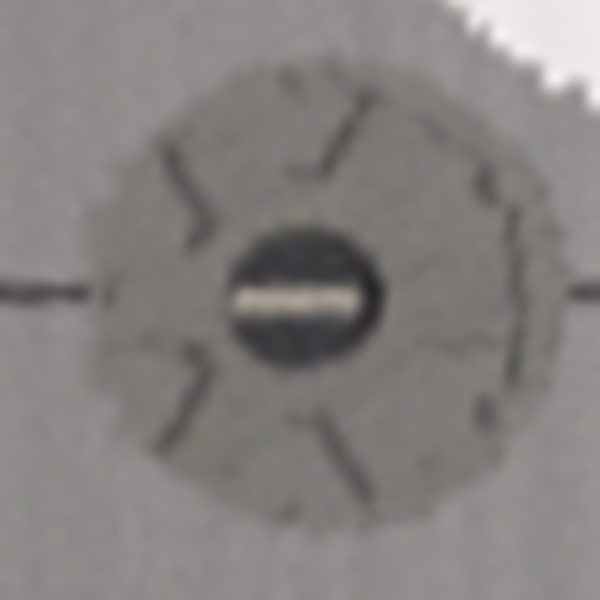

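Run:
```python
from h import *
plan([.5631,.2340,.28],141)
```

```text
shift [ 0.4909 -0.1926 -0.0021] turn [ 0.000e+00 -1.000e-02 -6.497e+01] rows>= 12.645226750206037
```

{"op": "play_rows", "data": {"rows": [[[0.012,-0.005,-0.005],[0,0,-4]],[[0.036,-0.014,-0.01],[0,0,-9]],[[0.065,-0.025,-0.01],[0,0,-15]],[[0.098,-0.038,-0.01],[0,0,-21]],[[0.131,-0.051,-0.01],[0,0,-27]],[[0.164,-0.064,-0.01],[0,0,-33]],[[0.197,-0.077,-0.01],[0,0,-39]],[[0.23,-0.09,-0.01],[0,0,-45]],[[0.263,-0.103,-0.01],[0,0,-51]],[[0.296,-0.116,-0.01],[0,0,-57]],[[0.325,-0.128,-0.01],[0,0,-63]],[[0.35,-0.137,-0.01],[0,0,-65]]]}}

```text
clock: 28.63
position: [0.5818, 0.0863, 0.2881]
orientation: [3.141, -0.0, 2.47]
contact_force: [0.5, -0.2, -1.6]
width: 0.0176
```

Run:
```python
from h import *
print(readout.state()['clock'])
plan([.5631,.2340,.25],141)
```

```text
28.6333
shift [0.1065 0.1039 0.0383] turn [ 0.06 -0.02  0.53] rows>= 3.684623264308767
```

{"op": "play_rows", "data": {"rows": [[[0.025,0.024,0],[0,0,0]],[[0.05,0.048,0],[0,0,0]],[[0.075,0.073,0],[0,0,0]],[[0.095,0.092,0.01],[0,0,0.5]],[[0.1065,0.1039,0.025],[0,0,0.5]],[[0.1065,0.1039,0.038],[0,0,0.5]],[[0.1065,0.1039,0.038],[0,0,0.5]],[[0.1065,0.1039,0.038],[0,0,0.5]],[[0.1065,0.1039,0.038],[0,0,0.5]]]}}

```text
clock: 29.38
position: [0.5658, 0.2303, 0.2507]
orientation: [3.141, 0.001, 2.452]
contact_force: [0.3, 0.2, -0.5]
width: 0.0177
```

Run:
```python
from h import *
s=readout.state();print(s['clock'],s['position'])
plan([.5631,.2340,.1],141)
look('22',45,7); enh('pics/scene22c.png',20,160,'pics/e9.png'); enh('pics/top22c.png',20,160,'pics/e10.png')
```

```text
29.3833 [0.56584614 0.23033102 0.25072196]
shift [0.0045 0.0009 0.1507] turn [ 0.05  0.04 -0.52] rows>= 3.6161059415415293
29.3833 [0.5658 0.2303 0.2507] [1.7995e+02 4.0000e-02 1.4048e+02] [ 0.3  0.2 -0.5] [-0.04  0.03 -0.03] 0.0177
scene tip px [351.27941694 130.19149521]
top tip px [241.83020192 199.29411296]
```

View pics/e9.png

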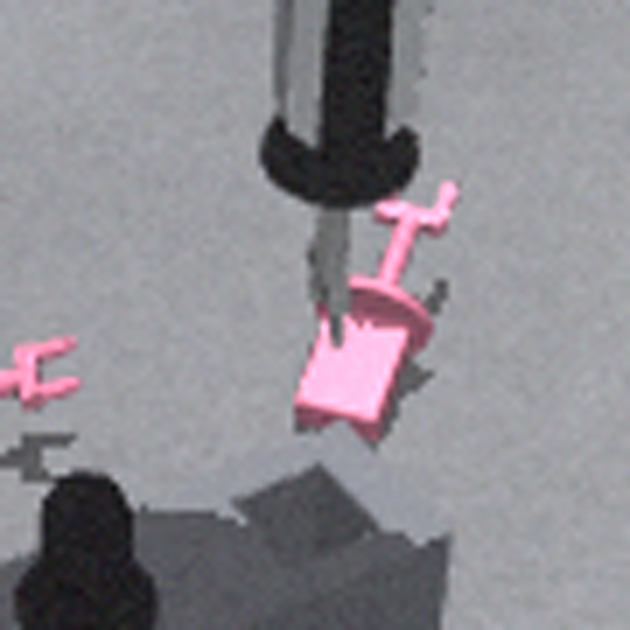

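View pics/e10.png

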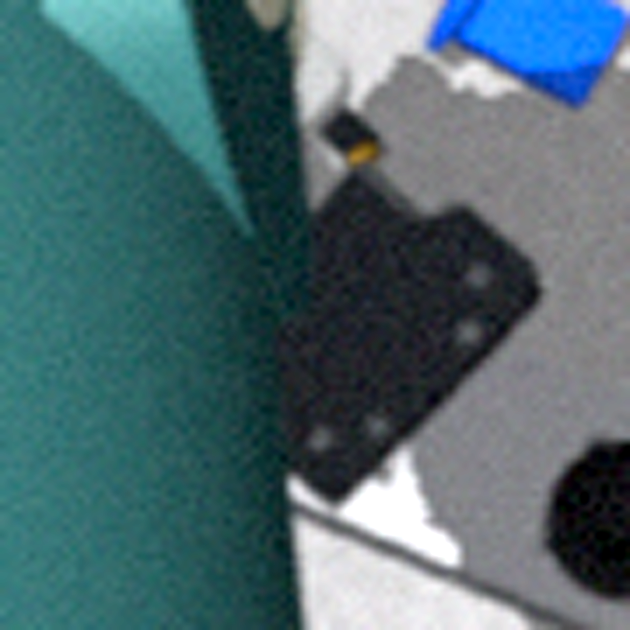

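Run:
```python
from h import *
i=viewer.camera_info('scene')
for u in ((232,500),(318,462),(385,530),(307,515)): print(onz(i,(306+u[0]/7-.43,85+u[1]/7-.43),.075))
print(proj(i,[.5624,.2349,.075]))
print([ (r['p'],onz(i,r['uv'],.075)) for r in viewer.spot_point('scene','stand_well1')])
```

```text
[0.53838881 0.22327298 0.075     ]
[0.55094416 0.25891136 0.075     ]
[0.59041348 0.24569362 0.075     ]
[0.56410436 0.23419603 0.075     ]
[349.04887339 157.68835223]
[(0.76, array([0.53134621, 0.15631098, 0.075     ])), (0.62, array([0.5649622 , 0.24060894, 0.075     ])), (0.55, array([0.53303402, 0.14291188, 0.075     ]))]
```

{"op": "play_rows", "data": {"rows": [[[0.0038,0.0015,0.02],[0,0,-0.5]],[[0.0038,0.0015,0.045],[0,0,-0.5]],[[0.0038,0.0015,0.065],[0,0,-0.5]],[[0.0038,0.0015,0.065],[0,0,-0.5]],[[0.0038,0.0015,0.065],[0,0,-0.5]]]}}

```text
clock: 29.95
position: [0.5636, 0.234, 0.1849]
orientation: [-3.141, -0.0, 2.461]
contact_force: [0.4, -0.3, -0.6]
width: 0.0174
```

Run:
```python
from h import *
s=readout.state();print(s['clock'],s['position'],s['qd'].round(3))
plan([.564,.2340,.089],141)
```

```text
29.95 [0.56360138 0.23401169 0.18488852] [-0.003 -0.025  0.011 -0.03   0.003  0.009 -0.001]
shift [-0.0003  0.0003  0.0959] turn [-0.05 -0.   -0.  ] rows>= 2.299504685396754
```

{"op": "play_rows", "data": {"rows": [[[0,0,0.012],[0,0,0]],[[0,0,0.027],[0,0,0]],[[0,0,0.042],[0,0,0]],[[0,0,0.057],[0,0,0]],[[0,0,0.07],[0,0,0]],[[0,0,0.08],[0,0,0]],[[0,0,0.088],[0,0,0]],[[0,0,0.093],[0,0,0]],[[0,0,0.095],[0,0,0]],[[0,0,0.095],[0,0,0]]]}}

```text
clock: 30.78
position: [0.5636, 0.2344, 0.0895]
orientation: [-3.141, 0.0, 2.461]
contact_force: [-0.7, 0.4, -0.7]
width: 0.0176
```

{"op": "play_rows", "data": {"rows": [[[0,0,0.001],[0,0,0]],[[0,0,0.0015],[0,0,0]],[[0,0,0.0015],[0,0,0]]]}}

```text
clock: 31.03
position: [0.5638, 0.2345, 0.0884]
orientation: [3.141, 0.0, 2.461]
contact_force: [-0.2, 0.7, -1.0]
width: 0.0177
```

{"op": "play_rows", "data": {"rows": [[[0,0,0],[0,0,0]],[[0,0,0],[0,0,0]],[[0,0,0],[0,0,0]],[[0,0,0],[0,0,0]],[[0,0,0],[0,0,0]]], "hand": 0.05}}

```text
clock: 31.45
position: [0.5636, 0.2344, 0.0882]
orientation: [3.142, 0.0, 2.461]
contact_force: [-0.1, 0.6, 0.3]
width: 0.0473
```

{"op": "play_rows", "data": {"rows": [[[0,0,-0.01],[0,0,0]],[[0,0,-0.03],[0,0,0]],[[0,0,-0.06],[0,0,0]],[[0,0,-0.09],[0,0,0]],[[0,0,-0.12],[0,0,0]],[[0,0,-0.15],[0,0,0]],[[0,0,-0.15],[0,0,0]],[[0,0,-0.15],[0,0,0]]]}}

```text
clock: 32.12
position: [0.5642, 0.2346, 0.2402]
orientation: [3.138, 0.001, 2.461]
contact_force: [-0.1, -0.0, -0.8]
width: 0.05
```

Run:
```python
from h import *
s=readout.state();print(s['clock'],s['position'],s['width'])
i,im=shot('wrist','w23');i,im=shot('scene','s23');i,im=shot('top','t23')
a=cv2.imread('pics/s23.png'); cv2.imwrite('pics/s23c.png',cv2.resize(a[120:370,140:420],None,fx=2.8,fy=2.35,interpolation=2))
```

```text
32.1167 [0.56423782 0.2346263  0.24021406] 0.050000212444282356
```

View pics/w23.png

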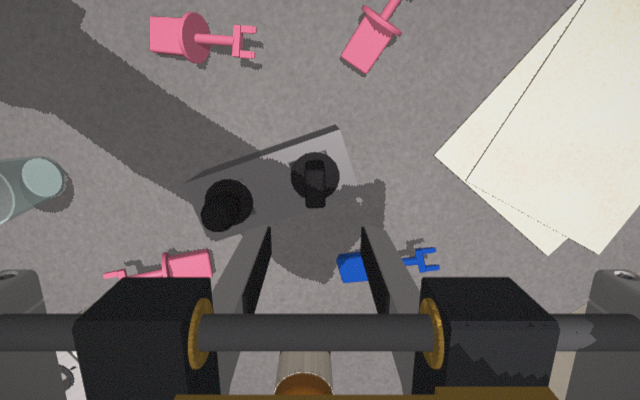

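View pics/s23c.png

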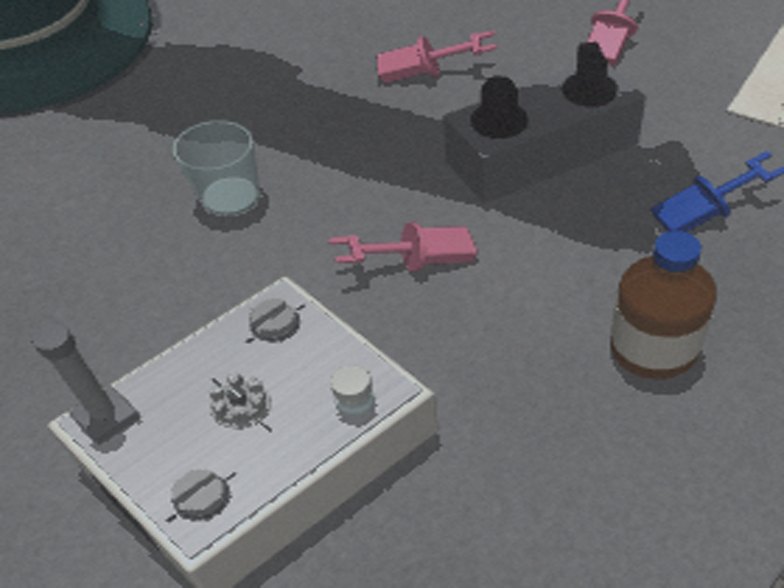

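View pics/t23.png

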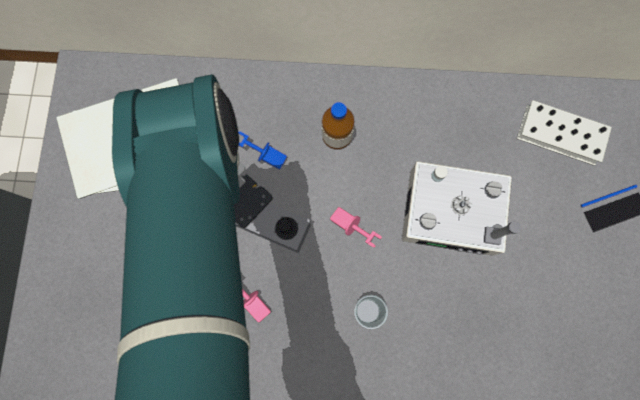

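Run:
```python
import cv2,numpy as np
a=cv2.imread('pics/s23.png'); t=cv2.imread('pics/t23.png')
cv2.imwrite('pics/f1.png',np.hstack([cv2.resize(a[260:315,195:255],(380,350),interpolation=2),cv2.resize(t[180:230,435:490],(385,350),interpolation=2)]))
w=cv2.imread('pics/w23.png')[130:230,190:360]; cv2.imwrite('pics/f2.png',np.clip(cv2.resize(w,None,fx=4.5,fy=4.5).astype(float)*3,0,255).astype(np.uint8))
```

```text
(no output)
```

View pics/f1.png

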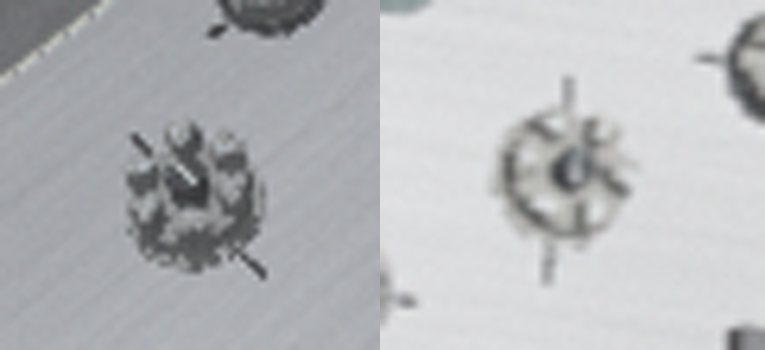

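View pics/f2.png

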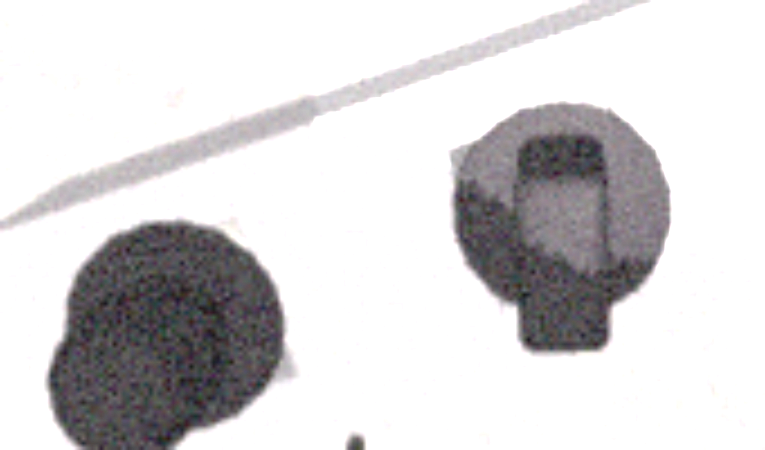

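```bash
python3 -c "
from cell import robot
print(robot.close_job())"
```

```text
the job is handed in; nothing more can be done
None
```

I turned both cover screws home, brought the castle nut to its next line-up, and stood the driver back in its well. I handed the job in at about 32 s.

- **Screws:** I turned screw B first, then screw A, clockwise until each hit its hard stop. Torque there rose to about 0.6 N m, against about 0.05 N m while turning. Afterwards both slots measured within about 0.5° of the tick direction.
- **Nut:** I turned it after both screws, in two stages with a measurement in between. It went about 34° and then 11° clockwise. A symmetry check on the last wrist picture put it at 0° ± 0.5° from the cross hole. My hand-read slot edges were coarser and averaged about 1° past the line-up. I took the symmetry figure, because it also matched the measured 11° step.
- **Driver:** the last pictures show it upright, with its flange on the stand and the gripper clear.
- **Bystanders:** the jar, bottle, beaker and socket driver look to be where they started; I did not measure them.

The last scene and top pictures were too coarse to confirm the nut angle on their own, so that rests on the wrist camera.

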